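# Load keyed culture-dish carriers into lidded incubator chambers

## Robot

A 7-joint arm with a two-finger parallel gripper is mounted at the origin on the work surface. World frame = base frame: x ahead of the robot, y to its left, z up, the work surface at z = 0. Lengths are in m, angles in rad, forces in N, time in s.
With the tool pointing down it reaches from about 0.4 to 0.9 m from the base axis. Payload 5.5 kg.
Tool frame: the origin (TCP) lies midway between the tips of the shut fingers; the grasp point (between the pads) lies 19 mm behind it; z points along the fingers, y is the line along which they close (so a half turn about z gives the same grasp; the last joint's range is limited). The gripper opens to 92 mm and grips with 3 to 60 N. Pads are 19 mm wide; open, the fingers measure 130 mm over their backs; the gripper's body (75 mm by 190 mm) begins 47 mm behind the grasp point.
Start: joints at [-1.006, 0.501, -0.427, 1.55, 0.221, 1.138, -0.21], TCP at [0.193, 0.621, 0.227] pointing down, gripper open.
Joint ranges: [-2.88, 2.88], [-0.31, 2.03], [-1.54, 1.56], [0.2, 2.42], [-1.41, 4.55], [0.19, 2.02], [-2.57, 2.57]. Speed limits (rad/s): [2.57, 2.57, 3.14, 3.14, 3.14, 3.14, 3.14].

## Interface

Orientations are given as a rotation vector (axis times angle).
In Python, from station import sensors, viewer, ticket gives the robot as it stands.
- The arm moves only by the tool arm_command, never from a script. Its arguments are lists of equal length, an entry for each row: "offset": the shift along the tool's x, y, z scaled (see below), a list of three; "twist": the turn, a rotation vector about the tool's x, y, z scaled (see below), a list of three; "hand": the closure, from 0 (fully open) to 1 (shut). A call has 1 to 8 rows; each row is the pose to reach, as a shift and turn from the pose commanded when the call began, along the tool's axes at that moment, turning the shorter way round; what a row does not reach only later rows make up. The controller multiplies each number of a shift by 30 cm and each number of a turn by 360 degrees. A row lasts 1/12 s, in which the tool goes at most 41.7 mm and 7.16 degrees, less where a joint would pass 70% of its speed; a pose out of reach is approached as far as the arm can. A call with a number of a shift or a turn outside -1 to 1 is refused whole. A call with a gripper value outside its range is refused whole. The fingers move at their own pace and stop on an object; the grip force is fixed at half the most. Time passes only in rows, so rows that repeat a pose let the fingers close. It gives the time, the measured TCP pose, the force, the opening and the grip force at its end, in the units of the state.
- sensors.sense(): the state, without advancing time (a new reading comes with each control period).
- viewer.get_image(name): name is "side" or "top" or "wrist"; returns a dict with "image" (400x640x3 uint8, blue, green, red), "K" (3x3 intrinsics, pixels), "k1" (the pictures are not rectified: a ray, as slopes to the right and down, at radius r is drawn at 1 + k1 r^2 times it, then the intrinsics apply), "pose" (4x4, takes a point from camera to world coordinates); the wrist camera has in their place "hand_eye" (4x4, takes a point from camera to tool coordinates, whose origin is the TCP and whose axes are the flange's). Camera axes: x right, y down, z forward; pixel columns grow to the right and rows downward; lengths in m; the calibration is good to about 2 mm. A picture is of the moment at which its call begins: read the wrist's pose just before it. There is no depth.
- ticket.hand_in(): hands the job in; it is judged then, once.
The state is a dict: "t": time; "qpos": joint angles; "qvel": joint speeds; "joint_torque": joint torques, N m; "ee_pos": TCP position; "eef_rot": TCP orientation; "contact_force": force on the tool from outside, world axes, zero at the start; "wrist_torque": the same for the moment, N m; "grip_width": finger opening in m; "grasp_force": force on a finger pad.
Only numpy, scipy, OpenCV 4.12 (cv2) and the standard library are available. Lean on these libraries where they do the work, as an engineer would, in place of code of your own. Each camera call takes 0.05 s, during which the arm holds its last target. There are 200 camera calls.

## Task

Put every D-shaped dish carrier on the bench away in the incubators, one to a chamber: open a module's lid, turn the carrier so that its flat matches the chamber's flat, and set it right down on the chamber floor. At the end all three lids, also that of a chamber left empty, must be fully shut, and the other things on the bench left where they are.

Things in the scene. Friction and masses are not known exactly. Their poses are not given: they have to be found in the camera images.
- module_A: A fixed white one-chamber dish incubator, 105 mm deep (its x from -56 to +49 mm), 110 mm wide; flat deck 55 mm above the bench. Origin: on the bench right under the chamber's centre; +z up; +x points to its back, where the lid's hinge is. The three modules look alike, but the flats of their chambers point different ways.
- chamber_A: The D-shaped chamber sunk in the deck of module_A: a well of radius 35 mm and 18 mm deep, cut by one straight wall (the flat) 25 mm from its centre. Origin: centre of the chamber's floor, 37 mm above the bench; its +x points at the middle of the flat, which lies towards the module's own -x side (its front). Seen through the lid's clear top.
- lid_A (a joint): Hood lid of module_A, rad: 0 shut, grows as it opens up and back, stop at 2.4. Hinge line along the module's y, 50 mm behind the chamber's centre, at deck height. Friction hinge: stays where left, about 2 N at the tab moves it. Hood 92 x 92 mm, 38 mm high (34 inside), grey sides, clear top. Fully open it leans back clear of a gripper over the chamber.
- lid_A_grip (a point): Where to pinch the lid's tab, a fin on the hood's front edge, 46 mm long, 12 mm thick (along the module's y), 22 mm high. The point lies 126 mm from the hinge line (to the front when shut) and 19 mm above it when shut; 30 mm out from the hood's front, 16 mm short of the fin's end. It swings with the lid; the fin can pivot between pads that close along the module's y.
- module_B: A fixed white one-chamber dish incubator, 105 mm deep (its x from -56 to +49 mm), 110 mm wide; flat deck 55 mm above the bench. Origin: on the bench right under the chamber's centre; +z up; +x points to its back, where the lid's hinge is. The three modules look alike, but the flats of their chambers point different ways.
- chamber_B: The D-shaped chamber sunk in the deck of module_B: a well of radius 35 mm and 18 mm deep, cut by one straight wall (the flat) 25 mm from its centre. Origin: centre of the chamber's floor, 37 mm above the bench; its +x points at the middle of the flat, which lies towards the module's own +y side. Seen through the lid's clear top.
- lid_B (a joint): Hood lid of module_B, rad: 0 shut, grows as it opens up and back, stop at 2.4. Hinge line along the module's y, 50 mm behind the chamber's centre, at deck height. Friction hinge: stays where left, about 2 N at the tab moves it. Hood 92 x 92 mm, 38 mm high (34 inside), grey sides, clear top. Fully open it leans back clear of a gripper over the chamber.
- lid_B_grip (a point): Where to pinch the lid's tab, a fin on the hood's front edge, 46 mm long, 12 mm thick (along the module's y), 22 mm high. The point lies 126 mm from the hinge line (to the front when shut) and 19 mm above it when shut; 30 mm out from the hood's front, 16 mm short of the fin's end. It swings with the lid; the fin can pivot between pads that close along the module's y.
- module_C: A fixed white one-chamber dish incubator, 105 mm deep (its x from -56 to +49 mm), 110 mm wide; flat deck 55 mm above the bench. Origin: on the bench right under the chamber's centre; +z up; +x points to its back, where the lid's hinge is. The three modules look alike, but the flats of their chambers point different ways.
- chamber_C: The D-shaped chamber sunk in the deck of module_C: a well of radius 35 mm and 18 mm deep, cut by one straight wall (the flat) 25 mm from its centre. Origin: centre of the chamber's floor, 37 mm above the bench; its +x points at the middle of the flat, which lies 69 degrees clockwise (seen from above) from the module's own +x. Seen through the lid's clear top.
- lid_C (a joint): Hood lid of module_C, rad: 0 shut, grows as it opens up and back, stop at 2.4. Hinge line along the module's y, 50 mm behind the chamber's centre, at deck height. Friction hinge: stays where left, about 2 N at the tab moves it. Hood 92 x 92 mm, 38 mm high (34 inside), grey sides, clear top. Fully open it leans back clear of a gripper over the chamber.
- lid_C_grip (a point): Where to pinch the lid's tab, a fin on the hood's front edge, 46 mm long, 12 mm thick (along the module's y), 22 mm high. The point lies 126 mm from the hinge line (to the front when shut) and 19 mm above it when shut; 30 mm out from the hood's front, 16 mm short of the fin's end. It swings with the lid; the fin can pivot between pads that close along the module's y.
- carrier_1: Loose white D-shaped dish carrier, 0.12 kg: body 22 mm high, radius 32 mm, cut by one flat 22 mm from its centre; on top at the centre a square metal knob 28 x 28 mm, 24 mm high, sides parallel and square to the flat. Origin: centre of the round outline, on the underside; +x points at the flat, +z up. Fits any chamber flat to flat, 3 mm to spare all round (about 7 degrees). May be absent.
- carrier_2: Loose white D-shaped dish carrier, 0.12 kg: body 22 mm high, radius 32 mm, cut by one flat 22 mm from its centre; on top at the centre a square metal knob 28 x 28 mm, 24 mm high, sides parallel and square to the flat. Origin: centre of the round outline, on the underside; +x points at the flat, +z up. Fits any chamber flat to flat, 3 mm to spare all round (about 7 degrees). May be absent.
- carrier_3: Loose white D-shaped dish carrier, 0.12 kg: body 22 mm high, radius 32 mm, cut by one flat 22 mm from its centre; on top at the centre a square metal knob 28 x 28 mm, 24 mm high, sides parallel and square to the flat. Origin: centre of the round outline, on the underside; +x points at the flat, +z up. Fits any chamber flat to flat, 3 mm to spare all round (about 7 degrees). May be absent.
- dish_stack: Bystander, loose: two stacked petri dishes 88 mm across and 29 mm high among the carriers. Origin at the centre of its underside.
- timer: Bystander, loose: white lab timer, 60 x 60 x 28 mm, between modules. Origin at the centre of its underside.
- marker: Bystander, loose: black marker pen, 115 mm long and 15 mm thick, lying between modules. Origin at the centre of its underside.
- flask: Bystander, loose: conical flask 128 mm high, at the back. Origin at the centre of its underside.
- reagent: Bystander, loose: amber bottle 150 mm high, at the back. Origin at the centre of its underside.
- jar: Bystander, loose: white jar 110 mm high, at the back. Origin at the centre of its underside.
- tip_box: Bystander, loose: blue pipette-tip box 120 x 85 x 50 mm, right. Origin at the centre of its underside.
There are look-alikes about, which are no part of the job. Leave any green or pink look-alike of the carrier_3 alone.

How it is judged:
At the end, for the whole second after the job is handed in: Every carrier present lies level at rest on the floor of a chamber (within 5 mm of its centre sideways and 4 mm in height, flat to flat within 9 degrees), and all three lids are shut to less than 0.05 rad (((horizontal distance between carrier_1 and chamber_A below 0.005 m and z of carrier_1 in the frame of chamber_A between -0.004 and 0.004 m and angle between the x axis of carrier_1 and the x axis of chamber_A, either way round below 0.17 rad and angle between carrier_1's own z axis and vertical below 0.06 rad) or (horizontal distance between carrier_1 and chamber_B below 0.005 m and z of carrier_1 in the frame of chamber_B between -0.004 and 0.004 m and angle between the x axis of carrier_1 and the x axis of chamber_B, either way round below 0.17 rad and angle between carrier_1's own z axis and vertical below 0.06 rad) or (horizontal distance between carrier_1 and chamber_C below 0.005 m and z of carrier_1 in the frame of chamber_C between -0.004 and 0.004 m and angle between the x axis of carrier_1 and the x axis of chamber_C, either way round below 0.17 rad and angle between carrier_1's own z axis and vertical below 0.06 rad)) and ((horizontal distance between carrier_2 and chamber_A below 0.005 m and z of carrier_2 in the frame of chamber_A between -0.004 and 0.004 m and angle between the x axis of carrier_2 and the x axis of chamber_A, either way round below 0.17 rad and angle between carrier_2's own z axis and vertical below 0.06 rad) or (horizontal distance between carrier_2 and chamber_B below 0.005 m and z of carrier_2 in the frame of chamber_B between -0.004 and 0.004 m and angle between the x axis of carrier_2 and the x axis of chamber_B, either way round below 0.17 rad and angle between carrier_2's own z axis and vertical below 0.06 rad) or (horizontal distance between carrier_2 and chamber_C below 0.005 m and z of carrier_2 in the frame of chamber_C between -0.004 and 0.004 m and angle between the x axis of carrier_2 and the x axis of chamber_C, either way round below 0.17 rad and angle between carrier_2's own z axis and vertical below 0.06 rad)) and ((horizontal distance between carrier_3 and chamber_A below 0.005 m and z of carrier_3 in the frame of chamber_A between -0.004 and 0.004 m and angle between the x axis of carrier_3 and the x axis of chamber_A, either way round below 0.17 rad and angle between carrier_3's own z axis and vertical below 0.06 rad) or (horizontal distance between carrier_3 and chamber_B below 0.005 m and z of carrier_3 in the frame of chamber_B between -0.004 and 0.004 m and angle between the x axis of carrier_3 and the x axis of chamber_B, either way round below 0.17 rad and angle between carrier_3's own z axis and vertical below 0.06 rad) or (horizontal distance between carrier_3 and chamber_C below 0.005 m and z of carrier_3 in the frame of chamber_C between -0.004 and 0.004 m and angle between the x axis of carrier_3 and the x axis of chamber_C, either way round below 0.17 rad and angle between carrier_3's own z axis and vertical below 0.06 rad)) and linear speed of each of carrier_1, carrier_2, carrier_3 below 0.02 m/s and value of joint each of lid_A, lid_B, lid_C below 0.05 rad); the robot touches nothing.
It fails at once if one of the bystanders is shifted by more than 5 cm (distance of any of dish_stack, timer, marker, flask, reagent, jar, tip_box from where it was at the start of the episode above 0.05 m).
Of carrier_1, carrier_2, carrier_3 only 2 to 3 are there at a start; the rules pass over those that are not, and their reading is None.
At some moment in a run one of carrier_1, carrier_2, carrier_3 may be knocked a few centimetres aside while the robot is not near it.
Once in a run the grip may slacken for a moment while it holds something.
It also fails if it takes over 210 s, if anything falls off the work surface, if the arm or the gripper's body presses on something with over 40 N, if the wrist force passes 120 N, or if a joint passes its speed limit or range.

## Working session

There is one attempt and no reset: what is moved stays moved. The work goes in short steps, Python scripts to look and compute and a tool call to move; the robot and the scene stay as the last step left them, time stands still between calls to the robot, and variables do not carry over. Pictures are saved under pics/ and viewed, at most 14 in all, crops included, and the job is handed in when it is done.

Besides the shell and the picture viewer there is one more tool, called after "Request:" as name(argument=value, ...) on one line, values as JSON. arm_command: Moves the arm, as the interface text tells. Its arguments: {"type":"object","properties":{"offset":{"type":"array","items":{"type":"array","items":{"type":"number"}}},"twist":{"type":"array","items":{"type":"array","items":{"type":"number"}}},"hand":{"type":"array","items":{"type":"number"}}},"required":["offset","twist","hand"]}

```bash
mkdir -p pics; ls; cat > h.py <<'E'
import numpy as np,cv2
from station import sensors,viewer,ticket
from scipy.spatial.transform import Rotation as R
def snap(name,fn):
    s=sensors.sense(); d=viewer.get_image(name); cv2.imwrite('pics/'+fn+'.png',d['image'])
    if 'pose' in d: P=np.array(d['pose'])
    else:
        T=np.eye(4);T[:3,:3]=R.from_rotvec(s['eef_rot']).as_matrix();T[:3,3]=s['ee_pos'];P=T@np.array(d['hand_eye'])
    np.savez('pics/'+fn+'.npz',K=d['K'],k1=d['k1'],P=P); return d
def ray(fn,u,v,z):
    c=np.load('pics/'+fn+'.npz');K=c['K'];k=float(c['k1'])
    p=np.array([(u-K[0,2])/K[0,0],(v-K[1,2])/K[1,1]]);q=p.copy()
    for _ in range(20): q=p/(1+k*(q@q))
    d=c['P'][:3,:3]@np.array([q[0],q[1],1]);o=c['P'][:3,3]
    return o+d*(z-o[2])/d[2]
def proj(fn,X):
    c=np.load('pics/'+fn+'.npz');K=c['K'];k=float(c['k1']);P=c['P']
    x=P[:3,:3].T@(np.array(X)-P[:3,3]);q=x[:2]/x[2];q=q*(1+k*(q@q));return K[0,0]*q[0]+K[0,2],K[1,1]*q[1]+K[1,2]
def crop(fn,u0,v0,u1,v1,s):
    im=cv2.imread('pics/'+fn+'.png')[v0:v1,u0:u1];cv2.imwrite('pics/'+fn+'_c%d_%d.png'%(u0,v0),cv2.resize(im,None,fx=s,fy=s,interpolation=cv2.INTER_CUBIC))
E
python3 - <<'E'
from h import *
np.set_printoptions(precision=4,suppress=True)
s=sensors.sense();print(s)
for n in ('top','side','wrist'):
    d=snap(n,n+'0');print(n,d['K'],d['k1'],d.get('pose',d.get('hand_eye')))
E
```

```text
pics
{'t': 0.0, 'qpos': array([-1.0058,  0.5018, -0.4268,  1.5515,  0.2208,  1.1383, -0.2103]), 'qvel': array([ 0.0012,  0.0018, -0.0002, -0.0021, -0.    , -0.0011, -0.0021]), 'joint_torque': array([  0.0004, -56.6601,  -5.8164, -27.9107,  -0.0688,   0.0308,
         0.0002]), 'ee_pos': array([0.1931, 0.6199, 0.2257]), 'eef_rot': array([-0.4721, -3.1056,  0.003 ]), 'contact_force': array([ 0.1899, -0.2547,  0.4322]), 'wrist_torque': array([-0.0343,  0.0271, -0.0781]), 'grasp_force': 0.0, 'grip_width': 0.09182576309575975}
top [[389.5155   0.     319.2137]
 [  0.     389.5155 201.9031]
 [  0.       0.       1.    ]] -0.08524304784800231 [[ 0.0038 -0.9962  0.0875  0.4888]
 [-0.9992 -0.0004  0.039  -0.0339]
 [-0.0388 -0.0875 -0.9954  0.9977]
 [ 0.      0.      0.      1.    ]]
side [[395.0268   0.     329.5016]
 [  0.     395.0268 201.1716]
 [  0.       0.       1.    ]] -0.08359541158861344 [[ 0.9792 -0.1621  0.1222  0.4231]
 [-0.2029 -0.7591  0.6186 -0.6036]
 [-0.0075 -0.6305 -0.7762  0.7852]
 [ 0.      0.      0.      1.    ]]
wrist [[304.9062   0.     324.685 ]
 [  0.     304.9062 197.2898]
 [  0.       0.       1.    ]] 0.008391099756056772 [[-0.0007 -0.9532 -0.3025  0.0814]
 [ 1.     -0.0009  0.0005  0.0011]
 [-0.0008 -0.3025  0.9532 -0.1583]
 [ 0.      0.      0.      1.    ]]
```

View pics/top0.png

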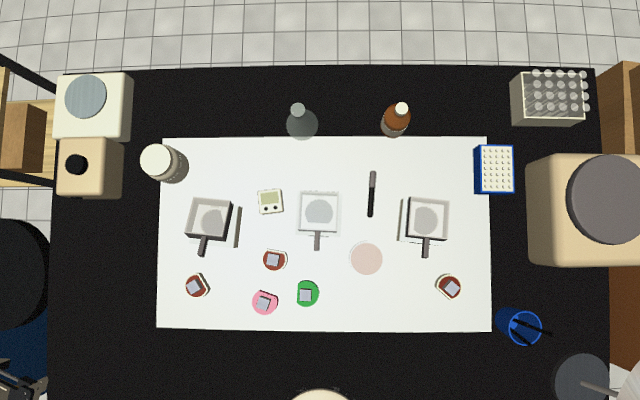

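View pics/side0.png

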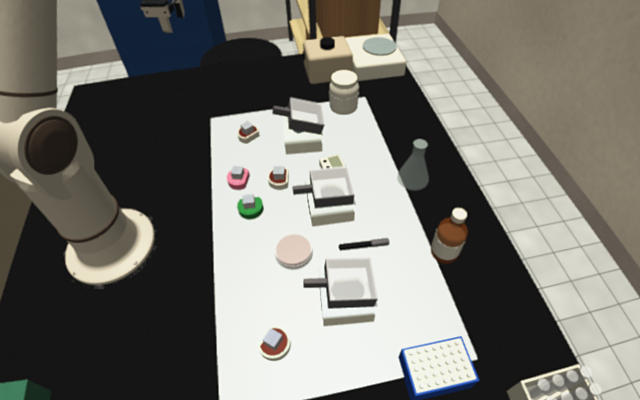

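```bash
python3 - <<'E'
from h import *
im=cv2.imread('pics/top0.png')
a=np.hstack([cv2.resize(im[185:305,u:u+66],None,fx=4,fy=4,interpolation=cv2.INTER_CUBIC) for u in (180,290,396)])
cv2.imwrite('pics/mods.png',a);print(a.shape)
b=np.vstack([np.hstack([cv2.resize(im[v:v+36,u:u+50],None,fx=7,fy=7,interpolation=cv2.INTER_CUBIC) for u,v in p]) for p in (((175,268),(250,243)),((425,270),(285,275)))])
cv2.imwrite('pics/cars.png',b);print(b.shape)
E
```

```text
(480, 792, 3)
(504, 700, 3)
```

View pics/mods.png

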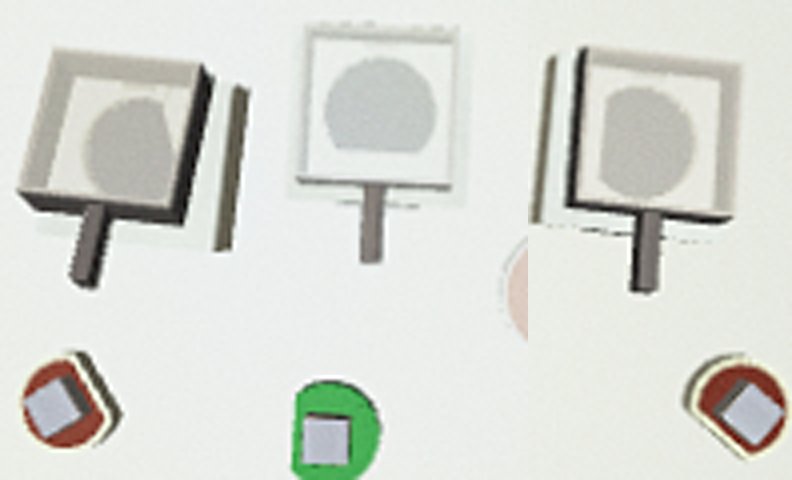

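View pics/cars.png

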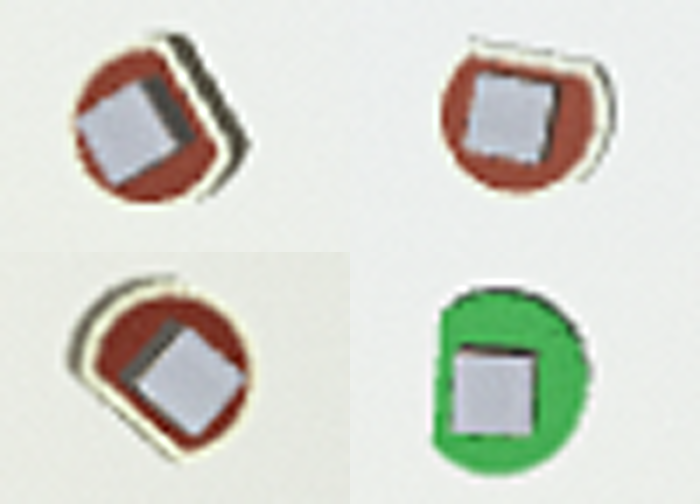

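```bash
cat >> h.py <<'E'
def go(x,y,z,yaw):
    "tcp target, tool x yaw deg -> offset & twist units from current pose (tool down)"
    s=sensors.sense();Rm=R.from_rotvec(s['eef_rot']);c,n=np.cos(np.radians(yaw)),np.sin(np.radians(yaw))
    T=np.array([[c,n,0],[n,-c,0],[0,0,-1.]])
    o=Rm.inv().apply(np.array([x,y,z])-s['ee_pos'])/.3;w=(Rm.inv()*R.from_matrix(T)).as_rotvec()/(2*np.pi)
    print('go off',o.round(3),'tw',w.round(4),'rows',max(np.linalg.norm(o)*.3/.0417,np.linalg.norm(w)*360/7.16).round(1))
def st():
    s=sensors.sense();M=R.from_rotvec(s['eef_rot']).as_matrix()
    print('t%.1f'%s['t'],'tcp',s['ee_pos'].round(4),'yaw %.1f tilt %.3f'%(np.degrees(np.arctan2(M[1,0],M[0,0])),np.arccos(-M[2,2])),'F',s['contact_force'].round(1),'w %.4f gf %.1f'%(s['grip_width'],s['grasp_force']),'q',s['qpos'].round(2))
E
python3 - <<'E'
from h import *
np.set_printoptions(precision=3,suppress=True)
for n,u,v in (('cL',193.4,287),('cM',272.9,259.7),('cR',452.3,288.4)): print(n,ray('top0',u,v,.046))
m=lambda u,v:(180+u/4,185+v/4)
for n,(u,v),z in (('C floor',m(135,148),.037),('C tabend',m(85,283),.085),('C tabroot',m(98,207),.085),
 ('A floor',(290+(380-264)/4,185+106/4),.037),('A tabend',(290+(371-264)/4,185+262/4),.085),('A root',(290+(373-264)/4,185+185/4),.085),
 ('B floor',(396+(645-528)/4,185+143/4),.037),('B tabend',(396+(643-528)/4,185+291/4),.085),('B root',(396+(648-528)/4,185+212/4),.085),('flask',(301,137),0),('reagent',(395,130),0),('jar',(172,180),0)): print(n,ray('top0',u,v,z))
st();go(.49,-.03,.3,170)
E
```

```text
cL [0.361 0.314 0.046]
cM [0.431 0.116 0.046]
cR [ 0.363 -0.319  0.046]
C floor [0.522 0.268 0.037]
C tabend [0.44  0.282 0.085]
C tabroot [0.486 0.275 0.085]
A floor [0.549 0.004 0.037]
A tabend [0.455 0.007 0.085]
A root [0.5   0.006 0.085]
B floor [ 0.527 -0.257  0.037]
B tabend [ 0.439 -0.244  0.085]
B root [ 0.485 -0.247  0.085]
flask [0.747 0.054 0.   ]
reagent [ 0.765 -0.192  0.   ]
jar [0.635 0.397 0.   ]
t0.1 tcp [0.193 0.62  0.226] yaw 162.7 tilt 0.001 F [-0.2  0.3 -0.4] w 0.0921 gf 0.0 q [-1.01  0.5  -0.43  1.55  0.22  1.14 -0.21]
go off [-1.589 -1.775 -0.244] tw [-0.   -0.   -0.02] rows 17.2
```

```bash
python3 - <<'E'
from h import *
go(.46,.28,.22,171)
E
```

```text
go off [-1.187 -0.818  0.021] tw [-0.0002 -0.     -0.023 ] rows 10.4
```

Request:
arm_command(offset=[[-0.7,-0.5,0],[-0.7,-0.5,0],[-0.7,-0.5,0],[-0.7,-0.5,0],[-0.7,-0.5,0],[-0.7,-0.5,0],[-0.7,-0.5,0]], twist=[[0,0,0],[0,0,0],[0,0,0],[0,0,0],[0,0,0],[0,0,0],[0,0,0]], hand=[0,0,0,0,0,0,0])

```text
t: 0.73
ee_pos: [0.355, 0.4075, 0.2261]
eef_rot: [0.487, 3.101, -0.007]
contact_force: [0.2, -0.5, -0.1]
grip_width: 0.0917
grasp_force: 0.0
```

Request:
arm_command(offset=[[-0.487,-0.318,0.021],[-0.487,-0.318,0.021],[-0.487,-0.318,0.021],[-0.487,-0.318,0.021],[-0.487,-0.318,0.021],[-0.487,-0.318,0.021],[-0.487,-0.318,0.021]], twist=[[0,0,-0.023],[0,0,-0.023],[0,0,-0.023],[0,0,-0.023],[0,0,-0.023],[0,0,-0.023],[0,0,-0.023]], hand=[0,0,0,0,0,0,0])

```text
t: 1.32
ee_pos: [0.4603, 0.28, 0.2201]
eef_rot: [-0.25, -3.131, -0.0]
contact_force: [0.3, -1.4, 0.4]
grip_width: 0.0918
grasp_force: 0.0
```

```bash
python3 - <<'E'
from h import *
st();snap('wrist','w1')
E
```

```text
t1.3 tcp [0.4603 0.28   0.2201] yaw 170.9 tilt 0.001 F [ 0.3 -1.4  0.4] w 0.0918 gf 0.0 q [-0.33  0.29 -0.31  1.84  0.1   1.02  0.72]
```

View pics/w1.png

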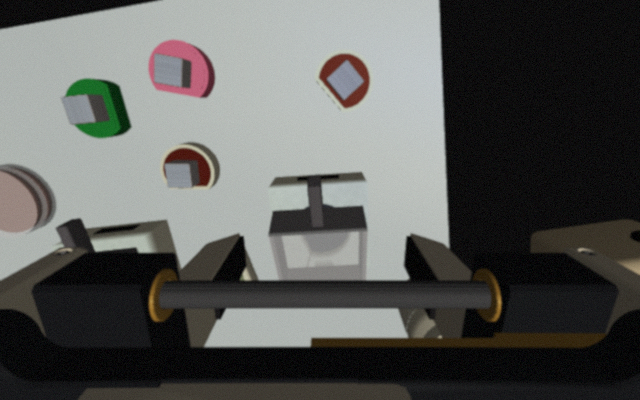

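```bash
python3 - <<'E'
from h import *
np.set_printoptions(precision=3,suppress=True)
for n,u,v,z in (('end',315.5,177.5,.085),('root',318,226,.085),('hoodL',270,235,.093),('hoodR',367,233,.093),('cL',345.5,79.5,.046),('cM',182,174,.046)): print(n,ray('w1',u,v,z))
crop('w1',250,160,410,280,5)
E
```

```text
end [0.45  0.274 0.085]
root [0.502 0.267 0.085]
hoodL [0.501 0.218 0.093]
hoodR [0.514 0.316 0.093]
cL [0.364 0.318 0.046]
cM [0.432 0.125 0.046]
```

View pics/w1_c250_160.png

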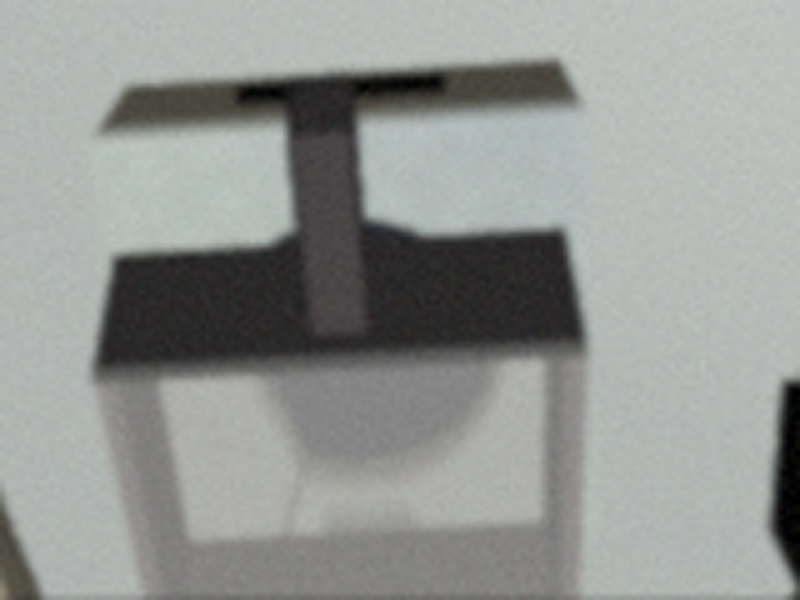

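```bash
python3 - <<'E'
from h import *
np.set_printoptions(precision=4,suppress=True)
P=lambda u,v,z:ray('w1',250+u/5-.4,160+v/5-.4,z)
e=P(325,133,.085);r=P(336,332,.085);l=P(97,370,.093);q=P(582,345,.093);dl=P(97,133,.055);dr=P(580,105,.055)
print(e,r,l,q,dl,dr)
y=lambda a,b:np.degrees(np.arctan2(*(b-a)[[1,0]]))
print(y(e,r),np.linalg.norm(e-r),y(l,q)-90,np.linalg.norm(l-q),y(dl,dr)-90,np.linalg.norm(dl-dr))
E
```

```text
[0.459  0.2712 0.085 ] [0.5017 0.2662 0.085 ] [0.4989 0.2175 0.093 ] [0.5092 0.3158 0.093 ] [0.4591 0.2194 0.055 ] [0.4697 0.3251 0.055 ]
-6.699779435175491 0.042983853632452246 -5.99758732595555 0.09888154537339182 -5.762809800025892 0.10617576549977199
```

```bash
cat >> h.py <<'E'
def tri(*obs):
    A=np.zeros((3,3));b=np.zeros(3);L=[]
    for fn,u,v in obs:
        p=ray(fn,u,v,0.);o=np.load('pics/'+fn+'.npz')['P'][:3,3];d=(p-o)/np.linalg.norm(p-o);M=np.eye(3)-np.outer(d,d);A+=M;b+=M@o;L.append((M,o))
    X=np.linalg.solve(A,b);return X,[round(float(np.linalg.norm(M@(X-o))),4) for M,o in L]
E
python3 - <<'E'
from h import *
np.set_printoptions(precision=4,suppress=True)
w=lambda u,v:('w1',250+u/5-.4,160+v/5-.4)
t=lambda u,v:('top0',180+u/4-.4,185+v/4-.4)
print('end',tri(w(325,133),t(86,286)));print('root',tri(w(336,332),t(98,206)))
print('hoodL',tri(w(97,370),t(182,222)));print('hoodR',tri(w(582,345),t(20,190)))
print('hoodL',tri(w(97,370),t(184,224)));print('hoodR',tri(w(582,345),t(20,192)))
im=cv2.imread('pics/side0.png')
cv2.imwrite('pics/sidemods.png',np.hstack([cv2.resize(im[v:v+100,u:u+66],None,fx=4,fy=4,interpolation=cv2.INTER_CUBIC) for u,v in ((267,80),(290,150),(312,245))]))
E
```

```text
end (array([0.4451, 0.2717, 0.1235]), [0.0044, 0.0044])
root (array([0.4885, 0.2677, 0.1135]), [0.0019, 0.0019])
hoodL (array([0.4836, 0.22  , 0.1164]), [0.0066, 0.0066])
hoodR (array([0.4968, 0.3127, 0.1182]), [0.0015, 0.0015])
hoodL (array([0.483 , 0.2195, 0.1161]), [0.0074, 0.0074])
hoodR (array([0.4958, 0.3123, 0.1198]), [0.0018, 0.0018])
```

View pics/sidemods.png

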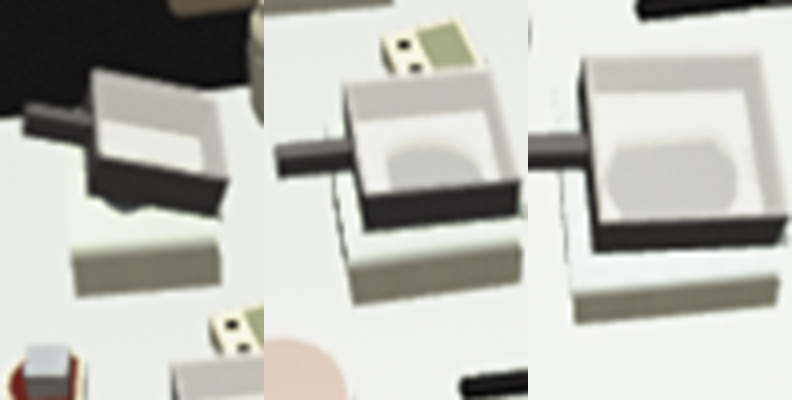

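```bash
cat >> h.py <<'E'
def arc(th0,th1,n):
    r=.1274;a=np.radians(8.58+np.linspace(th0,th1,n+1))
    print('arc',[[float(round(-r*(np.cos(a[0])-np.cos(b))/.3,3)),0,float(round(-r*(np.sin(b)-np.sin(a[0]))/.3,3))] for b in a[1:]])
E
python3 - <<'E'
from h import *
go(.458,.2703,.091,174)
arc(17,75,7);arc(75,132,7);arc(132,75,7);arc(75,0,7)
E
```

```text
go off [-0.002 -0.038  0.431] tw [ 0.0001 -0.0002 -0.0083] rows 3.1
arc [[-0.03, 0, -0.053], [-0.068, 0, -0.102], [-0.113, 0, -0.144], [-0.163, 0, -0.18], [-0.217, 0, -0.208], [-0.275, 0, -0.227], [-0.336, 0, -0.239]]
arc [[-0.06, 0, -0.002], [-0.12, 0, 0.004], [-0.179, 0, 0.018], [-0.235, 0, 0.041], [-0.287, 0, 0.071], [-0.334, 0, 0.109], [-0.376, 0, 0.152]]
arc [[0.042, 0, -0.044], [0.089, 0, -0.081], [0.141, 0, -0.112], [0.197, 0, -0.134], [0.255, 0, -0.149], [0.315, 0, -0.155], [0.376, 0, -0.152]]
arc [[0.078, 0, 0.016], [0.151, 0, 0.047], [0.217, 0, 0.09], [0.274, 0, 0.145], [0.32, 0, 0.21], [0.353, 0, 0.282], [0.372, 0, 0.359]]
```

Request:
arm_command(offset=[[-0.002,-0.038,0.431],[-0.002,-0.038,0.431],[-0.002,-0.038,0.431],[-0.002,-0.038,0.431],[-0.002,-0.038,0.431],[-0.002,-0.038,0.431]], twist=[[0,0,-0.008],[0,0,-0.008],[0,0,-0.008],[0,0,-0.008],[0,0,-0.008],[0,0,-0.008]], hand=[0,0,0,0,0,0])

```text
t: 1.87
ee_pos: [0.459, 0.2713, 0.0925]
eef_rot: [0.164, 3.137, 0.002]
contact_force: [0.3, -0.2, 0.5]
grip_width: 0.0915
grasp_force: 0.0
```

Request:
arm_command(offset=[[0,0,0],[0,0,0],[0,0,0],[0,0,0],[0,0,0],[0,0,0],[0,0,0],[0,0,0]], twist=[[0,0,0],[0,0,0],[0,0,0],[0,0,0],[0,0,0],[0,0,0],[0,0,0],[0,0,0]], hand=[1,1,1,1,1,1,1,1])

```text
t: 2.53
ee_pos: [0.4591, 0.269, 0.0911]
eef_rot: [-0.168, -3.137, 0.0]
contact_force: [-0.6, 0.8, -0.0]
grip_width: 0.043
grasp_force: 0.0
```

Request:
arm_command(offset=[[0,0,0],[0,0,0],[0,0,0],[0,0,0],[0,0,0],[0,0,0],[0,0,0],[0,0,0]], twist=[[0,0,0],[0,0,0],[0,0,0],[0,0,0],[0,0,0],[0,0,0],[0,0,0],[0,0,0]], hand=[1,1,1,1,1,1,1,1])

```text
t: 3.2
ee_pos: [0.4595, 0.2714, 0.0914]
eef_rot: [0.165, 3.136, 0.005]
contact_force: [1.8, 4.7, -1.9]
grip_width: 0.0119
grasp_force: 30.0
```

Request:
arm_command(offset=[[-0.03,0,-0.053],[-0.068,0,-0.102],[-0.113,0,-0.144],[-0.163,0,-0.18],[-0.217,0,-0.208],[-0.275,0,-0.227],[-0.336,0,-0.239],[-0.336,0,-0.239]], twist=[[0,0,0],[0,0,0],[0,0,0],[0,0,0],[0,0,0],[0,0,0],[0,0,0],[0,0,0]], hand=[1,1,1,1,1,1,1,1])

```text
t: 3.87
ee_pos: [0.5608, 0.2614, 0.1629]
eef_rot: [0.167, 3.137, 0.007]
contact_force: [1.1, 6.9, -1.2]
grip_width: 0.0119
grasp_force: 30.0
```

Request:
arm_command(offset=[[-0.06,0,-0.002],[-0.12,0,0.004],[-0.179,0,0.018],[-0.235,0,0.041],[-0.287,0,0.071],[-0.334,0,0.109],[-0.376,0,0.152],[-0.376,0,0.152]], twist=[[0,0,0],[0,0,0],[0,0,0],[0,0,0],[0,0,0],[0,0,0],[0,0,0],[0,0,0]], hand=[1,1,1,1,1,1,1,1])

```text
t: 4.53
ee_pos: [0.6745, 0.2503, 0.1166]
eef_rot: [0.166, 3.133, 0.01]
contact_force: [4.1, 7.5, 2.0]
grip_width: 0.0119
grasp_force: 30.0
```

```bash
python3 - <<'E'
from h import *
st()
E
```

```text
t4.5 tcp [0.6745 0.2503 0.1166] yaw 173.9 tilt 0.008 F [4.1 7.5 2. ] w 0.0119 gf 30.0 q [-0.23  0.7  -0.25  1.45  0.18  1.    0.95]
```

Request:
arm_command(offset=[[0,0,0],[0,0,0],[0,0,0],[0,0,0],[0,0,-0.4],[0,0,-0.4],[0,0,-0.4],[0,0,-0.4]], twist=[[0,0,0],[0,0,0],[0,0,0],[0,0,0],[0,0,0],[0,0,0],[0,0,0],[0,0,0]], hand=[0,0,0,0,0,0,0,0])

```text
t: 5.2
ee_pos: [0.6757, 0.2478, 0.2475]
eef_rot: [0.169, 3.124, 0.009]
contact_force: [1.7, 2.1, 1.8]
grip_width: 0.0604
grasp_force: 0.0
```

```bash
python3 - <<'E'
from h import *
st();go(.37,.312,.20,123);go(.37,.312,.20,213)
E
```

```text
t5.2 tcp [0.6757 0.2478 0.2475] yaw 173.8 tilt 0.014 F [1.7 2.1 1.8] w 0.0604 gf 0.0 q [-0.22  0.58 -0.26  1.35  0.15  1.22  0.97]
go off [1.038 0.102 0.146] tw [0.0018 0.0015 0.1412] rows 7.6
go off [1.038 0.102 0.146] tw [ 0.0003  0.0023 -0.1088] rows 7.6
```

Request:
arm_command(offset=[[0.9,0.09,0.05],[0.9,0.09,0.05],[0.9,0.09,0.05],[0.9,0.09,0.05],[0.9,0.09,0.05],[0.9,0.09,0.05],[0.9,0.09,0.05],[0.9,0.09,0.05]], twist=[[0,0,0.14],[0,0,0.14],[0,0,0.14],[0,0,0.14],[0,0,0.14],[0,0,0.14],[0,0,0.14],[0,0,0.14]], hand=[0,0,0,0,0,0,0,0])

```text
t: 5.87
ee_pos: [0.3998, 0.3032, 0.222]
eef_rot: [-1.487, -2.765, 0.003]
contact_force: [-0.3, 0.9, 0.2]
grip_width: 0.0918
grasp_force: 0.0
```

```bash
python3 - <<'E'
from h import *
st();go(.363,.316,.16,123)
E
```

```text
t5.9 tcp [0.3998 0.3032 0.222 ] yaw 123.5 tilt 0.003 F [-0.3  0.9  0.2] w 0.0918 gf 0.0 q [-0.52  0.22 -0.2   1.93  0.05  1.   -0.17]
go off [ 0.103 -0.078  0.207] tw [-0.0004 -0.0001  0.0013] rows 1.8
```

Request:
arm_command(offset=[[0.103,-0.078,0.207],[0.103,-0.078,0.207],[0.103,-0.078,0.207],[0.103,-0.078,0.207]], twist=[[0,0,0.001],[0,0,0.001],[0,0,0.001],[0,0,0.001]], hand=[0,0,0,0])

```text
t: 6.2
ee_pos: [0.3683, 0.3139, 0.1591]
eef_rot: [-1.493, -2.763, 0.005]
contact_force: [0.1, -0.7, 0.3]
grip_width: 0.0913
grasp_force: 0.0
```

```bash
python3 - <<'E'
from h import *
st();snap('wrist','w2');crop('w2',200,80,460,275,3)
E
```

```text
t6.2 tcp [0.3683 0.3139 0.1591] yaw 123.2 tilt 0.003 F [ 0.1 -0.7  0.3] w 0.0913 gf 0.0 q [-0.57  0.27 -0.22  2.03  0.08  0.86 -0.25]
```

View pics/w2_c200_80.png

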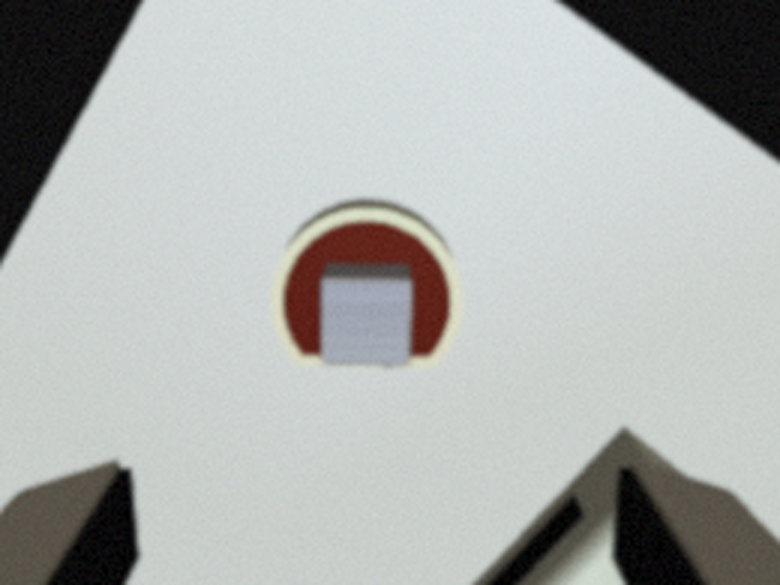

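```bash
python3 - <<'E'
from h import *
p=ray('w2',200+366.5/3-.33,80+321/3-.33,.046);print(p);a=[ray('w2',200+u/3-.33,80+321/3,.046) for u in (320,413)];print(np.linalg.norm(a[0]-a[1]))
go(p[0],p[1],.015,123.2)
E
```

```text
[0.36355158 0.3185322  0.046     ]
0.02864187187768078
go off [ 0.024 -0.011  0.485] tw [ 0.      0.0001 -0.0002] rows 3.5
```

Request:
arm_command(offset=[[0.024,-0.011,0.3],[0.024,-0.011,0.444],[0.024,-0.011,0.444],[0.024,-0.011,0.444],[0.024,-0.011,0.444],[0.024,-0.011,0.444],[0.024,-0.011,0.444],[0.024,-0.011,0.444]], twist=[[0,0,0],[0,0,0],[0,0,0],[0,0,0],[0,0,0],[0,0,0],[0,0,0],[0,0,0]], hand=[0,0,0,0,0,0,0.5,0.7])

```text
t: 6.92
ee_pos: [0.3649, 0.3206, 0.0296]
eef_rot: [1.496, 2.76, 0.008]
contact_force: [-0.7, 0.2, 0.2]
grip_width: 0.0827
grasp_force: 0.0
```

Request:
arm_command(offset=[[0,0,0],[0,0,0],[0,0,0],[0,0,0],[0,0,0],[0,0,0],[0,0,0],[0,0,0]], twist=[[0,0,0],[0,0,0],[0,0,0],[0,0,0],[0,0,0],[0,0,0],[0,0,0],[0,0,0]], hand=[1,1,1,1,1,1,1,1])

```text
t: 7.58
ee_pos: [0.3625, 0.3191, 0.0268]
eef_rot: [-1.496, -2.762, 0.0]
contact_force: [-1.0, -1.5, 1.3]
grip_width: 0.0297
grasp_force: 0.1
```

Request:
arm_command(offset=[[0,0,0],[0,0,0],[0,0,0],[0,0,0],[0,0,0]], twist=[[0,0,0],[0,0,0],[0,0,0],[0,0,0],[0,0,0]], hand=[1,1,1,1,1])

```text
t: 8.0
ee_pos: [0.3625, 0.319, 0.0268]
eef_rot: [-1.496, -2.762, 0.0]
contact_force: [0.0, 0.8, -1.6]
grip_width: 0.0277
grasp_force: 30.0
```

```bash
python3 - <<'E'
from h import *
st();go(.5,.266,.2,105)
E
```

```text
t8.0 tcp [0.3625 0.319  0.0268] yaw 123.1 tilt 0.000 F [ 0.   0.8 -1.6] w 0.0277 gf 30.0 q [-0.63  0.5  -0.18  2.1   0.16  0.56 -0.34]
go off [-0.398  0.287 -0.577] tw [-0.     -0.      0.0503] rows 5.5
```

Request:
arm_command(offset=[[0,0,-0.3],[0,0,-0.55],[0,0,-0.55],[0,0,-0.55],[0,0,-0.55],[0,0,-0.55]], twist=[[0,0,0],[0,0,0],[0,0,0],[0,0,0],[0,0,0],[0,0,0]], hand=[1,1,1,1,1,1])

```text
t: 8.5
ee_pos: [0.3642, 0.3205, 0.1945]
eef_rot: [1.496, 2.76, 0.009]
contact_force: [0.1, -0.3, -2.0]
grip_width: 0.0275
grasp_force: 30.0
```

```bash
python3 - <<'E'
from h import *
st();go(.542,.198,.2,105)
E
```

```text
t8.5 tcp [0.3642 0.3205 0.1945] yaw 123.1 tilt 0.006 F [ 0.1 -0.3 -2. ] w 0.0275 gf 30.0 q [-0.57  0.22 -0.23  2.    0.06  0.92 -0.26]
go off [-0.666  0.274 -0.017] tw [ 0.001  -0.0003  0.0503] rows 5.2
```

Request:
arm_command(offset=[[-0.666,0.274,-0.02],[-0.666,0.274,-0.02],[-0.666,0.274,-0.02],[-0.666,0.274,-0.02],[-0.666,0.274,-0.02],[-0.666,0.274,-0.02],[-0.666,0.274,-0.02],[-0.666,0.274,-0.02]], twist=[[0,0,0.05],[0,0,0.05],[0,0,0.05],[0,0,0.05],[0,0,0.05],[0,0,0.05],[0,0,0.05],[0,0,0.05]], hand=[1,1,1,1,1,1,1,1])

```text
t: 9.17
ee_pos: [0.5395, 0.1956, 0.1955]
eef_rot: [-1.911, -2.491, 0.005]
contact_force: [-0.2, 0.8, -0.9]
grip_width: 0.028
grasp_force: 30.0
```

```bash
python3 - <<'E'
from h import *
st();snap('wrist','w3');crop('w3',180,0,480,260,2.5)
E
```

```text
t9.2 tcp [0.5395 0.1956 0.1955] yaw 105.0 tilt 0.004 F [-0.2  0.8 -0.9] w 0.0280 gf 30.0 q [-0.34  0.37 -0.07  1.78  0.03  0.99 -0.16]
```

View pics/w3_c180_0.png

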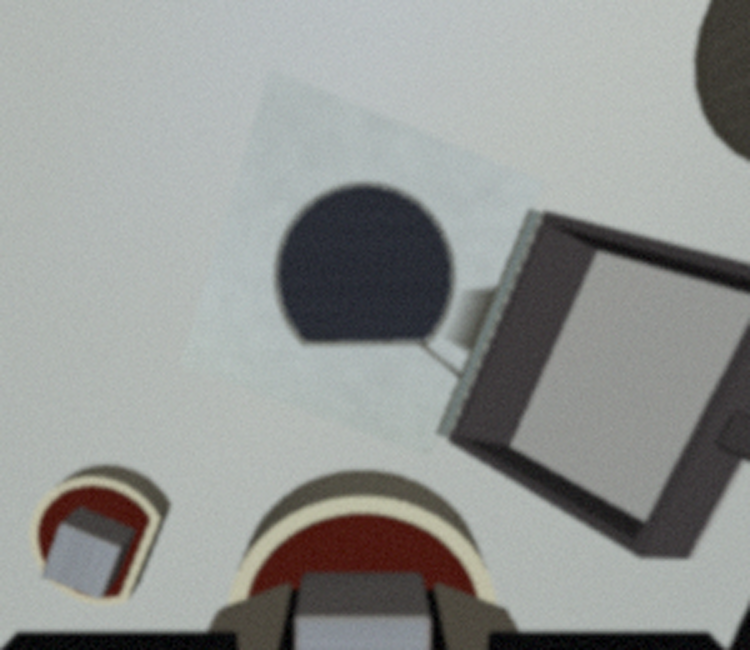

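```bash
python3 - <<'E'
from h import *
f=lambda u,v,z:ray('w3',180+u/2.5-.3,v/2.5-.3,z)
s=sensors.sense();Rm=R.from_rotvec(s['eef_rot']).as_matrix()
c=f(365.5,271.5,.037);print('chamber',c,[np.linalg.norm(f(*a,.037)-f(*b,.037)).round(4) for a,b in (((281,272),(450,272)),((365,187),(365,340)))])
c2=(f(275,272,.055)+f(457,272,.055))/2;print(c2)
e=f(365,495,.1915)-s['ee_pos'];print('carrier edge in tool',Rm.T@e)
a,b=f(303,342,.037),f(425,340.5,.037);print('flat yaw',np.degrees(np.arctan2(*(b-a)[[1,0]])))
go(c[0],c[1],.1,105)
E
```

```text
chamber [0.52190345 0.26905765 0.037     ] [np.float64(0.0674), np.float64(0.0582)]
[0.52201279 0.26932159 0.055     ]
carrier edge in tool [0.02970544 0.00237294 0.00439415]
flat yaw 15.683467850141627
go off [0.247 0.01  0.32 ] tw [-0.0006 -0.      0.0004] rows 2.9
```

```bash
python3 - <<'E'
from h import *
go(.5215,.2703,.088,105.3)
E
```

```text
go off [0.251 0.01  0.36 ] tw [-0.0006 -0.     -0.0004] rows 3.2
```

Request:
arm_command(offset=[[0.251,0.01,0.1],[0.251,0.01,0.1],[0.251,0.01,0.25],[0.251,0.01,0.36],[0.251,0.01,0.36],[0.251,0.01,0.36],[0.251,0.01,0.36],[0.251,0.01,0.36]], twist=[[0,0,0],[0,0,0],[0,0,0],[0,0,0],[0,0,0],[0,0,0],[0,0,0],[0,0,0]], hand=[1,1,1,1,1,1,1,1])

```text
t: 9.88
ee_pos: [0.5253, 0.2708, 0.0924]
eef_rot: [1.909, 2.493, 0.005]
contact_force: [0.3, 0.7, -1.2]
grip_width: 0.0276
grasp_force: 30.0
```

Request:
arm_command(offset=[[0,0,0.02],[0,0,0.04],[0,0,0.055],[0,0,0.07],[0,0,0.08],[0,0,0.08],[0,0,0.08],[0,0,0.08]], twist=[[0,0,0],[0,0,0],[0,0,0],[0,0,0],[0,0,0],[0,0,0],[0,0,0],[0,0,0]], hand=[1,1,1,1,1,1,1,1])

```text
t: 10.55
ee_pos: [0.5225, 0.2686, 0.074]
eef_rot: [1.911, 2.493, -0.004]
contact_force: [-27.4, -15.4, 64.6]
grip_width: 0.03
grasp_force: 51.1
```

```bash
python3 - <<'E'
from h import *
st()
E
```

```text
t10.6 tcp [0.5225 0.2686 0.074 ] yaw 105.1 tilt 0.003 F [-27.4 -15.4  64.6] w 0.0300 gf 51.1 q [-0.46  0.55 -0.08  1.83  0.07  0.77 -0.31]
```

Request:
arm_command(offset=[[0,0,-0.08],[0,0,-0.1],[0,0,-0.1],[0,0,-0.1],[0,0,-0.1],[0,0,-0.1]], twist=[[0,0,0],[0,0,0],[0,0,0],[0,0,0],[0,0,0],[0,0,0]], hand=[1,1,1,1,1,1])

```text
t: 11.05
ee_pos: [0.5229, 0.2695, 0.0943]
eef_rot: [-1.909, -2.493, 0.004]
contact_force: [0.0, 0.0, -1.4]
grip_width: 0.0286
grasp_force: 29.4
```

```bash
python3 - <<'E'
from h import *
st();snap('wrist','w4');crop('w4',180,60,480,285,2.6)
E
```

```text
t11.1 tcp [0.5229 0.2695 0.0943] yaw 105.1 tilt 0.003 F [ 0.   0.  -1.4] w 0.0286 gf 29.4 q [-0.45  0.52 -0.09  1.82  0.06  0.81 -0.31]
```

View pics/w4_c180_60.png

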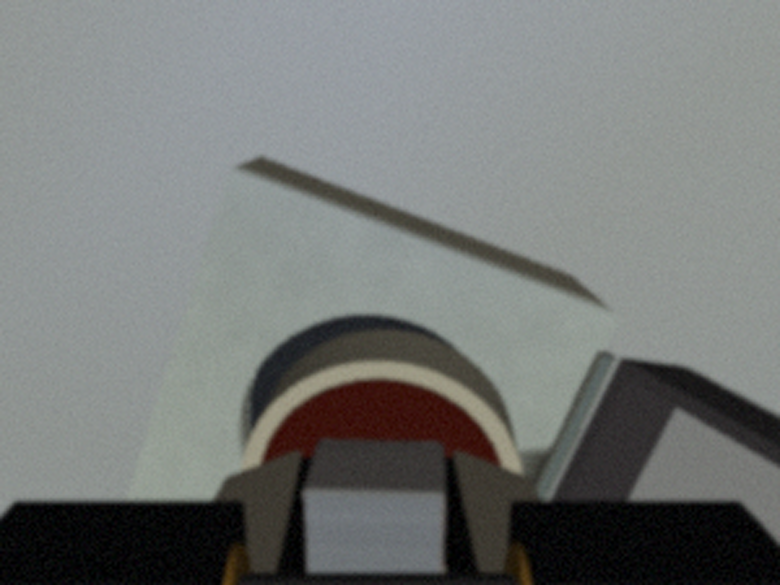

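```bash
python3 - <<'E'
from h import *
go(.5190,.2708,.078,105.3)
E
```

```text
go off [ 0.007 -0.012  0.055] tw [-0.0004  0.0001 -0.0005] rows 0.4
```

Request:
arm_command(offset=[[0.007,-0.012,0],[0.007,-0.012,0],[0.007,-0.012,0],[0.007,-0.012,0.02],[0.007,-0.012,0.04],[0.007,-0.012,0.055],[0.007,-0.012,0.055],[0.007,-0.012,0.055]], twist=[[0,0,0],[0,0,0],[0,0,0],[0,0,0],[0,0,0],[0,0,0],[0,0,0],[0,0,0]], hand=[1,1,1,1,1,1,1,1])

```text
t: 11.77
ee_pos: [0.52, 0.271, 0.0791]
eef_rot: [-1.91, -2.494, 0.0]
contact_force: [0.9, 0.2, -0.8]
grip_width: 0.0279
grasp_force: 29.6
```

```bash
python3 - <<'E'
from h import *
st()
E
```

```text
t11.8 tcp [0.52   0.271  0.0791] yaw 105.1 tilt 0.000 F [ 0.9  0.2 -0.8] w 0.0279 gf 29.6 q [-0.46  0.54 -0.09  1.83  0.06  0.77 -0.32]
```

Request:
arm_command(offset=[[0,0,0.007],[0,0,0.014],[0,0,0.02],[0,0,0.026],[0,0,0.026],[0,0,0.026]], twist=[[0,0,0],[0,0,0],[0,0,0],[0,0,0],[0,0,0],[0,0,0]], hand=[1,1,1,1,1,1])

```text
t: 12.27
ee_pos: [0.5217, 0.2691, 0.0746]
eef_rot: [1.911, 2.49, 0.0]
contact_force: [-4.0, -8.1, 21.2]
grip_width: 0.0282
grasp_force: 30.1
```

```bash
python3 - <<'E'
from h import *
s=sensors.sense();print(s['wrist_torque'],s['contact_force']);st()
snap('wrist','w5');crop('w5',180,60,480,285,2.6)
E
```

```text
[-1.69997586  0.67614923  0.03260735] [-4.0328778  -8.06127096 21.19595783]
t12.3 tcp [0.5217 0.2691 0.0746] yaw 105.0 tilt 0.003 F [-4.  -8.1 21.2] w 0.0282 gf 30.1 q [-0.46  0.55 -0.08  1.84  0.07  0.76 -0.32]
```

View pics/w5_c180_60.png

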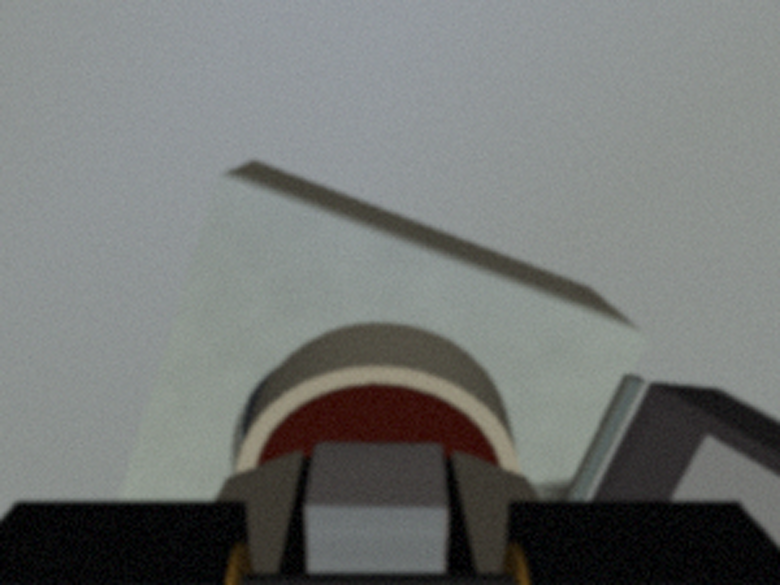

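Request:
arm_command(offset=[[0,0,-0.03],[-0.01,-0.005,-0.03],[-0.01,-0.005,-0.03],[-0.01,-0.005,-0.02],[-0.01,-0.005,-0.01],[-0.01,-0.005,-0.005],[-0.01,-0.005,0],[-0.01,-0.005,0]], twist=[[0,0,0],[0,0,0],[0,0,0],[0,0,0],[0,0,0],[0,0,0],[0,0,0],[0,0,0]], hand=[1,1,1,1,1,1,1,1])

```text
t: 12.98
ee_pos: [0.5201, 0.2672, 0.0725]
eef_rot: [1.91, 2.492, 0.0]
contact_force: [-1.4, -4.6, 11.7]
grip_width: 0.0281
grasp_force: 31.1
```

```bash
python3 - <<'E'
from h import *
s=sensors.sense();print(s['wrist_torque'],s['contact_force']);st()
E
```

```text
[-0.80060966  0.58663032  0.01441995] [-1.41836301 -4.62462279 11.67836662]
t13.0 tcp [0.5201 0.2672 0.0725] yaw 105.1 tilt 0.001 F [-1.4 -4.6 11.7] w 0.0281 gf 31.1 q [-0.46  0.55 -0.08  1.84  0.07  0.76 -0.31]
```

Request:
arm_command(offset=[[0,0,-0.02],[-0.008,-0.003,-0.02],[-0.008,-0.003,-0.01],[-0.008,-0.003,0],[-0.008,-0.003,0.006],[-0.008,-0.003,0.012],[-0.008,-0.003,0.012],[-0.008,-0.003,0.012]], twist=[[0,0,0],[0,0,0],[0,0,0],[0,0,0],[0,0,0],[0,0,0],[0,0,0],[0,0,0]], hand=[1,1,1,1,1,1,1,1])

```text
t: 13.65
ee_pos: [0.5193, 0.2648, 0.0674]
eef_rot: [1.91, 2.493, -0.0]
contact_force: [4.1, -1.7, -3.1]
grip_width: 0.0278
grasp_force: 30.7
```

```bash
python3 - <<'E'
from h import *
s=sensors.sense();print(s['wrist_torque'],s['contact_force']);st()
E
```

```text
[-0.44690544 -1.05811338  0.00811165] [ 4.14233701 -1.6572474  -3.13646518]
t13.7 tcp [0.5193 0.2648 0.0674] yaw 105.1 tilt 0.001 F [ 4.1 -1.7 -3.1] w 0.0278 gf 30.7 q [-0.45  0.55 -0.08  1.85  0.07  0.75 -0.31]
```

Request:
arm_command(offset=[[0,0,0.006],[0,0,0.012],[0,0,0.016],[0,0,0.016],[0,0,0.016]], twist=[[0,0,0],[0,0,0],[0,0,0],[0,0,0],[0,0,0]], hand=[1,1,1,1,1])

```text
t: 14.07
ee_pos: [0.5194, 0.2654, 0.0646]
eef_rot: [1.91, 2.494, 0.001]
contact_force: [0.6, -3.8, 10.8]
grip_width: 0.0278
grasp_force: 30.7
```

Request:
arm_command(offset=[[0,0,0],[0,0,0],[0,0,0],[0,0,0],[0,0,-0.2],[0,0,-0.4],[0,0,-0.4],[0,0,-0.4]], twist=[[0,0,0],[0,0,0],[0,0,0],[0,0,0],[0,0,0],[0,0,0],[0,0,0],[0,0,0]], hand=[0,0,0,0,0,0,0,0])

```text
t: 14.73
ee_pos: [0.5231, 0.2683, 0.1909]
eef_rot: [1.907, 2.491, 0.018]
contact_force: [0.8, 0.9, -0.4]
grip_width: 0.0763
grasp_force: 0.0
```

```bash
python3 - <<'E'
from h import *
st();snap('wrist','w6');crop('w6',200,100,440,280,3.2)
E
```

```text
t14.7 tcp [0.5231 0.2683 0.1909] yaw 105.1 tilt 0.012 F [ 0.8  0.9 -0.4] w 0.0763 gf 0.0 q [-0.44  0.39 -0.1   1.77  0.04  0.97 -0.29]
```

View pics/w6_c200_100.png

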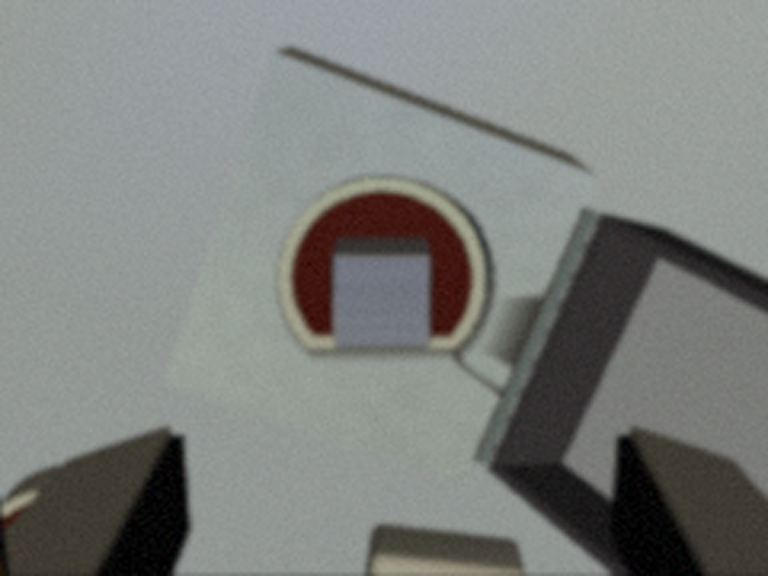

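```bash
cat >> h.py <<'E'
def knobs(fn):
    "knob top faces on red carriers: centre px, angle, size"
    im=cv2.imread('pics/'+fn+'.png').astype(int);B,G,Rr=im[...,0],im[...,1],im[...,2]
    red=((Rr>G*1.6)&(Rr>B*1.6)&(Rr>35)&(abs(G-B)<25)).astype(np.uint8)
    red=cv2.morphologyEx(red,cv2.MORPH_OPEN,np.ones((3,3)))
    out=[];cs,_=cv2.findContours(red,cv2.RETR_EXTERNAL,cv2.CHAIN_APPROX_NONE)
    for c in cs:
        if cv2.contourArea(c)<40: continue
        (x,y),r=cv2.minEnclosingCircle(c);yy,xx=np.mgrid[:400,:640];reg=(xx-x)**2+(yy-y)**2<(r*1.25)**2
        k=(reg&(B>Rr+4)&(B>90)).astype(np.uint8);k=cv2.morphologyEx(k,cv2.MORPH_OPEN,np.ones((3,3)))
        ks,_=cv2.findContours(k,cv2.RETR_EXTERNAL,cv2.CHAIN_APPROX_NONE)
        if ks:
            b=max(ks,key=cv2.contourArea);q=cv2.minAreaRect(b);out.append((q,(x,y,r)))
    return out
def dark(fn,th=75,lo=1500):
    "dark D floor: contours -> min circle, flat"
    im=cv2.imread('pics/'+fn+'.png');m=(im.max(2)<th).astype(np.uint8)
    cs,_=cv2.findContours(m,cv2.RETR_EXTERNAL,cv2.CHAIN_APPROX_NONE)
    return [c for c in cs if cv2.contourArea(c)>lo]
E
python3 - <<'E'
from h import *
im=cv2.imread('pics/w6.png')
print('knob px',im[193,319],'red',im[180,300],'white bench',im[120,240],'rim',im[160,319])
for f in ('w2','w6','w1'): 
  for q,c in knobs(f): print(f,np.round(q[0],1),np.round(q[1],1),round(q[2],1),np.round(c,1))
for u,v in ((381.5,300),): print(ray('w6',200+u/3.2-.35,100+v/3.2-.35,.083))
for c in dark('w3'):
  a=c[:,0,:];print(cv2.contourArea(c),a.min(0),a.max(0))
s=sensors.sense();st()
E
```

```text
knob px [123 119 110] red [12 19 63] white bench [158 156 149] rim [49 62 87]
w2 [321. 187.] [26. 28.] 90.0 [321.7 180.8  26.8]
w6 [116.5 243.3] [17.6 28.5] 84.8 [132.5 230.   29.9]
w6 [319.  193.5] [27. 28.] 90.0 [318.9 186.8  27.2]
w1 [177.5 175.5] [21. 23.] 90.0 [186.7 170.6  23.8]
w1 [344.7  79.6] [26.6 27.4] 48.8 [344.5  80.3  25.9]
[0.51986487 0.27008059 0.083     ]
3336.0 [292  75] [359 135]
2611.0 [459   0] [547  66]
143742.5 [0 0] [639 399]
t14.8 tcp [0.5216 0.2674 0.1877] yaw 105.1 tilt 0.009 F [ 0.9  0.1 -0.7] w 0.0805 gf 0.0 q [-0.44  0.39 -0.1   1.77  0.04  0.97 -0.29]
```

Request:
arm_command(offset=[[0,0,0],[0,0,0],[0,0,0],[0,0,0],[0,0,0],[0,0,0]], twist=[[0,0,0],[0,0,0],[0,0,0],[0,0,0],[0,0,0],[0,0,0]], hand=[0,0,0,0,0,0])

```text
t: 15.28
ee_pos: [0.5185, 0.2651, 0.1823]
eef_rot: [-1.91, -2.494, 0.002]
contact_force: [0.5, 0.1, 0.0]
grip_width: 0.0915
grasp_force: 0.0
```

```bash
python3 - <<'E'
from h import *
st();snap('wrist','w7');print([(q[0],ray('w7',*q[0],.083)) for q,c in knobs('w7')])
E
```

```text
t15.3 tcp [0.5185 0.2651 0.1823] yaw 105.1 tilt 0.002 F [0.5 0.1 0. ] w 0.0915 gf 0.0 q [-0.44  0.4  -0.1   1.78  0.04  0.97 -0.29]
[((120.5, 243.5), array([0.34815647, 0.17381887, 0.083     ])), ((326.0, 194.5), array([0.51985922, 0.26939785, 0.083     ]))]
```

Request:
arm_command(offset=[[0,0,0.23],[0,0,0.23],[0,0,0.23],[0,0,0.23],[0,0,0.23],[0,0,0.23],[0,0,0.23],[0,0,0.23]], twist=[[0,0,0],[0,0,0],[0,0,0],[0,0,0],[0,0,0],[0,0,0],[0,0,0],[0,0,0]], hand=[0,0,0,0,0,0,0,0])

```text
t: 16.0
ee_pos: [0.52, 0.2659, 0.1159]
eef_rot: [1.91, 2.493, 0.004]
contact_force: [-0.4, 0.7, -0.8]
grip_width: 0.0921
grasp_force: 0.0
```

```bash
python3 - <<'E'
from h import *
st();snap('wrist','w8');print([(q[0],ray('w8',*q[0],.083)) for q,c in knobs('w8')])
s=sensors.sense();
E
```

```text
t16.0 tcp [0.52   0.2659 0.1159] yaw 105.1 tilt 0.003 F [-0.4  0.7 -0.8] w 0.0921 gf 0.0 q [-0.45  0.48 -0.09  1.82  0.06  0.84 -0.3 ]
[((323.5, 223.5), array([0.51964706, 0.26964397, 0.083     ]))]
```

Request:
arm_command(offset=[[0,0,-0.2],[0,0,-0.45],[0,0,-0.45],[0,0,-0.45],[0,0,-0.45]], twist=[[0,0,0],[0,0,0],[0,0,0],[0,0,0],[0,0,0]], hand=[0,0.2,0.4,0.5,0.5])

```text
t: 16.47
ee_pos: [0.5217, 0.2669, 0.2548]
eef_rot: [1.908, 2.491, 0.014]
contact_force: [0.1, 0.4, 0.1]
grip_width: 0.0697
grasp_force: 0.0
```

```bash
python3 - <<'E'
from h import *
st();go(.6740,.2490,.24,174)
E
```

```text
t16.5 tcp [0.5217 0.2669 0.2548] yaw 105.1 tilt 0.010 F [0.1 0.4 0.1] w 0.0697 gf 0.0 q [-0.44  0.32 -0.1   1.7   0.04  1.11 -0.29]
go off [-0.19   0.474  0.054] tw [ 0.0016  0.0006 -0.1914] rows 9.6
```

Request:
arm_command(offset=[[-0.19,0.474,0.04],[-0.19,0.474,0.04],[-0.19,0.474,0.04],[-0.19,0.474,0.04],[-0.19,0.474,0.04],[-0.19,0.474,0.04],[-0.19,0.474,0.04],[-0.19,0.474,0.04]], twist=[[0,0,-0.15],[0,0,-0.15],[0,0,-0.15],[0,0,-0.15],[0,0,-0.15],[0,0,-0.15],[0,0,-0.15],[0,0,-0.15]], hand=[0.5,0.5,0.5,0.5,0.5,0.5,0.5,0.5])

```text
t: 17.13
ee_pos: [0.6705, 0.2469, 0.2352]
eef_rot: [-0.56, -3.089, 0.002]
contact_force: [-0.7, 0.4, 0.1]
grip_width: 0.0463
grasp_force: 0.0
```

Request:
arm_command(offset=[[0,0,0],[0,0,0],[0,0,0],[0,0,0],[0,0,0]], twist=[[0,0,-0.041],[0,0,-0.041],[0,0,-0.041],[0,0,-0.041],[0,0,-0.041]], hand=[0.5,0.5,0.5,0.5,0.5])

```text
t: 17.55
ee_pos: [0.6707, 0.2472, 0.2364]
eef_rot: [-0.173, -3.136, 0.001]
contact_force: [-0.2, -0.2, 0.5]
grip_width: 0.0458
grasp_force: 0.0
```

```bash
python3 - <<'E'
from h import *
st();go(.6740,.2500,.1166,174)
E
```

```text
t17.6 tcp [0.6707 0.2472 0.2364] yaw 173.7 tilt 0.001 F [-0.2 -0.2  0.5] w 0.0458 gf 0.0 q [-0.2   0.6  -0.3   1.36  0.18  1.22  0.95]
go off [-0.01   0.011  0.399] tw [-0.0001 -0.0002 -0.0009] rows 2.9
```

Request:
arm_command(offset=[[-0.01,0.011,0.2],[-0.01,0.011,0.399],[-0.01,0.011,0.399],[-0.01,0.011,0.399],[-0.01,0.011,0.399],[-0.01,0.011,0.399],[-0.01,0.011,0.399],[-0.01,0.011,0.399]], twist=[[0,0,0],[0,0,0],[0,0,0],[0,0,0],[0,0,0],[0,0,0],[0,0,0],[0,0,0]], hand=[0.5,0.5,0.5,0.5,0.5,1,1,1])

```text
t: 18.22
ee_pos: [0.6763, 0.2513, 0.1211]
eef_rot: [0.169, 3.132, 0.003]
contact_force: [-0.5, 0.2, -0.6]
grip_width: 0.0301
grasp_force: 0.0
```

Request:
arm_command(offset=[[0,0,0],[0,0,0],[0,0,0],[0,0,0],[0,0,0],[0,0,0]], twist=[[0,0,0],[0,0,0],[0,0,0],[0,0,0],[0,0,0],[0,0,0]], hand=[1,1,1,1,1,1])

```text
t: 18.72
ee_pos: [0.6753, 0.2503, 0.1183]
eef_rot: [0.168, 3.135, 0.001]
contact_force: [0.5, -1.0, 4.1]
grip_width: 0.0114
grasp_force: 30.0
```

Request:
arm_command(offset=[[0.042,0,-0.044],[0.089,0,-0.081],[0.141,0,-0.112],[0.197,0,-0.134],[0.255,0,-0.149],[0.315,0,-0.155],[0.376,0,-0.152],[0.376,0,-0.152]], twist=[[0,0,0],[0,0,0],[0,0,0],[0,0,0],[0,0,0],[0,0,0],[0,0,0],[0,0,0]], hand=[1,1,1,1,1,1,1,1])

```text
t: 19.38
ee_pos: [0.5608, 0.2615, 0.1644]
eef_rot: [0.165, 3.136, -0.003]
contact_force: [-1.1, -3.9, 7.5]
grip_width: 0.012
grasp_force: 30.0
```

Request:
arm_command(offset=[[0.078,0,0.016],[0.151,0,0.047],[0.217,0,0.09],[0.274,0,0.145],[0.32,0,0.21],[0.353,0,0.282],[0.372,0,0.359],[0.372,0,0.37]], twist=[[0,0,0],[0,0,0],[0,0,0],[0,0,0],[0,0,0],[0,0,0],[0,0,0],[0,0,0]], hand=[1,1,1,1,1,1,1,1])

```text
t: 20.05
ee_pos: [0.4475, 0.2726, 0.0505]
eef_rot: [-0.165, -3.132, 0.008]
contact_force: [-12.9, -7.6, 35.7]
grip_width: 0.0118
grasp_force: 30.0
```

Request:
arm_command(offset=[[0,0,0],[0,0,0],[0,0,0],[0,0,0]], twist=[[0,0,0],[0,0,0],[0,0,0],[0,0,0]], hand=[1,1,1,1])

```text
t: 20.38
ee_pos: [0.4474, 0.2725, 0.051]
eef_rot: [-0.166, -3.131, 0.007]
contact_force: [-7.4, -3.5, 5.0]
grip_width: 0.0114
grasp_force: 30.0
```

```bash
python3 - <<'E'
from h import *
st()
E
```

```text
t20.4 tcp [0.4474 0.2725 0.051 ] yaw 173.9 tilt 0.008 F [-7.4 -3.5  5. ] w 0.0114 gf 30.0 q [-0.35  0.52 -0.3   1.99  0.24  0.68  0.66]
```

Request:
arm_command(offset=[[0,0,0],[0,0,0],[0,0,0],[0,0,0],[0,0,-0.3],[0,0,-0.55],[0,0,-0.55],[0,0,-0.55]], twist=[[0,0,0],[0,0,0],[0,0,0],[0,0,0],[0,0,0],[0,0,0],[0,0,0],[0,0,0]], hand=[0.5,0.5,0.5,0.5,0.5,0.5,0.5,0.5])

```text
t: 21.05
ee_pos: [0.4511, 0.2745, 0.219]
eef_rot: [-0.168, -3.137, -0.001]
contact_force: [1.1, -0.0, -0.1]
grip_width: 0.0454
grasp_force: 0.0
```

```bash
python3 - <<'E'
from h import *
st();go(.47,.006,.22,178)
E
```

```text
t21.1 tcp [0.4511 0.2745 0.219 ] yaw 173.9 tilt 0.001 F [ 1.1 -0.  -0.1] w 0.0454 gf 0.0 q [-0.28  0.28 -0.37  1.87  0.12  1.02  0.76]
go off [-0.158 -0.883 -0.004] tw [ 0.0001 -0.0001 -0.0114] rows 6.5
```

Request:
arm_command(offset=[[-0.14,-0.883,0],[-0.14,-0.883,0],[-0.14,-0.883,0],[-0.14,-0.883,0],[-0.14,-0.883,0],[-0.14,-0.883,0],[-0.14,-0.883,0],[-0.14,-0.883,0]], twist=[[0,0,-0.011],[0,0,-0.011],[0,0,-0.011],[0,0,-0.011],[0,0,-0.011],[0,0,-0.011],[0,0,-0.011],[0,0,-0.011]], hand=[0.5,0.5,0.5,0.5,0.5,0.5,0.5,0.5])

```text
t: 21.72
ee_pos: [0.4649, 0.0006, 0.2173]
eef_rot: [0.073, 3.14, -0.003]
contact_force: [-0.6, 0.6, 0.7]
grip_width: 0.0458
grasp_force: 0.0
```

Request:
arm_command(offset=[[0,0,0],[0,0,0],[0,0,0],[0,0,0]], twist=[[0,0,0],[0,0,0],[0,0,0],[0,0,0]], hand=[0.5,0.5,0.5,0.5])

```text
t: 22.05
ee_pos: [0.4648, 0.0081, 0.2171]
eef_rot: [0.055, 3.141, 0.001]
contact_force: [0.0, 0.2, -0.2]
grip_width: 0.0463
grasp_force: 0.0
```

```bash
python3 - <<'E'
from h import *
st();snap('wrist','w9');print([(q,ray('w9',*q[0],.046)) for q,c in knobs('w9')]);snap('top','top1')
go(.455,-.245,.22,175)
E
```

```text
t22.1 tcp [0.4648 0.0081 0.2171] yaw 178.0 tilt 0.000 F [ 0.   0.2 -0.2] w 0.0463 gf 0.0 q [ 0.12  0.16 -0.22  2.01  0.04  0.97  1.42]
[(((425.9414367675781, 144.77316284179688), (24.235530853271484, 25.702238082885742), 12.094758033752441), array([0.43309455, 0.11921641, 0.046     ])), (((12.300000190734863, 96.90000915527344), (4.0249223709106445, 13.86362075805664), 26.56505012512207), array([ 0.36986997, -0.30498009,  0.046     ]))]
go off [ 0.003 -0.843 -0.01 ] tw [ 0.     -0.      0.0082] rows 6.1
```

```bash
python3 - <<'E'
from h import *
go(.471,.0065,.055,178.3)
arc(0,70,7);arc(70,133,7);arc(133,70,7);arc(70,0,7)
crop('w9',230,140,420,275,4.2)
E
```

```text
go off [-0.021 -0.003  0.54 ] tw [ 0.     -0.     -0.0009] rows 3.9
arc [[-0.017, 0, -0.072], [-0.047, 0, -0.14], [-0.088, 0, -0.201], [-0.139, 0, -0.255], [-0.199, 0, -0.299], [-0.265, 0, -0.332], [-0.336, 0, -0.353]]
arc [[-0.066, 0, -0.008], [-0.133, 0, -0.006], [-0.198, 0, 0.007], [-0.261, 0, 0.03], [-0.319, 0, 0.062], [-0.371, 0, 0.104], [-0.417, 0, 0.152]]
arc [[0.045, 0, -0.049], [0.098, 0, -0.09], [0.156, 0, -0.122], [0.219, 0, -0.145], [0.284, 0, -0.158], [0.351, 0, -0.16], [0.417, 0, -0.152]]
arc [[0.071, 0, 0.021], [0.137, 0, 0.054], [0.197, 0, 0.098], [0.248, 0, 0.151], [0.289, 0, 0.213], [0.318, 0, 0.281], [0.336, 0, 0.353]]
```

View pics/w9_c230_140.png

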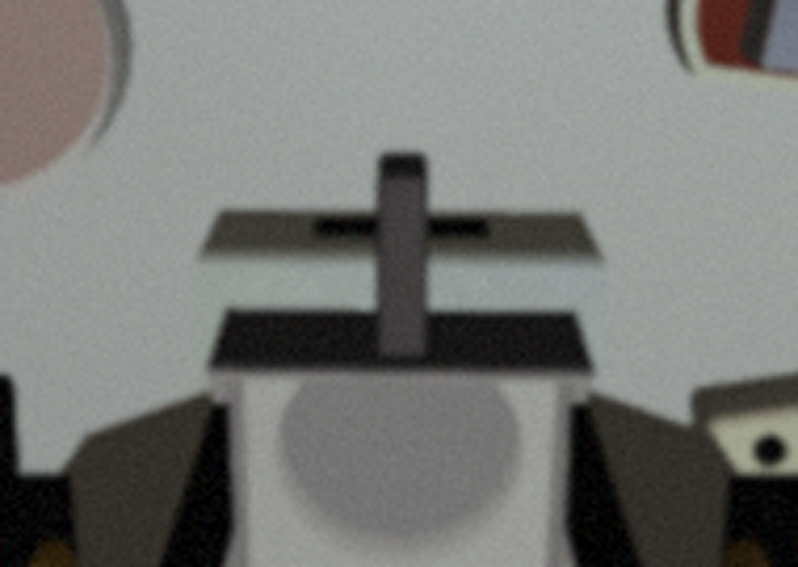

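Request:
arm_command(offset=[[-0.021,-0.003,0.2],[-0.021,-0.003,0.4],[-0.021,-0.003,0.54],[-0.021,-0.003,0.54],[-0.021,-0.003,0.54],[-0.021,-0.003,0.54],[-0.021,-0.003,0.54],[-0.021,-0.003,0.54]], twist=[[0,0,0],[0,0,0],[0,0,0],[0,0,0],[0,0,0],[0,0,0],[0,0,0],[0,0,0]], hand=[0.5,0.5,0.5,0.5,0.5,0.5,1,1])

```text
t: 22.82
ee_pos: [0.4735, 0.0056, 0.0578]
eef_rot: [0.059, 3.136, 0.0]
contact_force: [-0.1, -0.4, 0.5]
grip_width: 0.0368
grasp_force: 0.0
```

Request:
arm_command(offset=[[0,0,0],[0,0,0],[0,0,0],[0,0,0],[0,0,0],[0,0,0],[0,0,0]], twist=[[0,0,0],[0,0,0],[0,0,0],[0,0,0],[0,0,0],[0,0,0],[0,0,0]], hand=[1,1,1,1,1,1,1])

```text
t: 23.4
ee_pos: [0.4723, 0.0084, 0.0562]
eef_rot: [0.057, 3.138, 0.005]
contact_force: [0.0, 7.2, 2.3]
grip_width: 0.012
grasp_force: 30.0
```

```bash
python3 - <<'E'
from h import *
st();print(ray('w9',325.4,181.6,.085))
E
```

```text
t23.4 tcp [0.4723 0.0084 0.0562] yaw 177.9 tilt 0.004 F [0.  7.2 2.3] w 0.0120 gf 30.0 q [ 0.09  0.42 -0.19  2.12  0.13  0.6   1.34]
[0.45977623 0.0101024  0.085     ]
```

Gripped. Swing open.

Request:
arm_command(offset=[[-0.017,0,-0.072],[-0.047,0,-0.14],[-0.088,0,-0.201],[-0.139,0,-0.255],[-0.199,0,-0.299],[-0.265,0,-0.332],[-0.336,0,-0.353],[-0.336,0,-0.353]], twist=[[0,0,0],[0,0,0],[0,0,0],[0,0,0],[0,0,0],[0,0,0],[0,0,0],[0,0,0]], hand=[1,1,1,1,1,1,1,1])

```text
t: 24.07
ee_pos: [0.5745, 0.0039, 0.1624]
eef_rot: [0.058, 3.139, 0.004]
contact_force: [-0.9, 4.5, 4.4]
grip_width: 0.0122
grasp_force: 30.0
```

Request:
arm_command(offset=[[-0.066,0,-0.008],[-0.133,0,-0.006],[-0.198,0,0.007],[-0.261,0,0.03],[-0.319,0,0.062],[-0.371,0,0.104],[-0.417,0,0.152],[-0.417,0,0.152]], twist=[[0,0,0],[0,0,0],[0,0,0],[0,0,0],[0,0,0],[0,0,0],[0,0,0],[0,0,0]], hand=[1,1,1,1,1,1,1,1])

```text
t: 24.73
ee_pos: [0.7009, -0.0016, 0.1153]
eef_rot: [0.059, 3.135, 0.004]
contact_force: [4.0, 3.1, 1.1]
grip_width: 0.0116
grasp_force: 30.0
```

Request:
arm_command(offset=[[0,0,0],[0,0,0],[0,0,0],[0,0,0],[0,0,0],[0,0,0]], twist=[[0,0,0],[0,0,0],[0,0,0],[0,0,0],[0,0,0],[0,0,0]], hand=[1,1,0.5,0.5,0.5,0.5])

```text
t: 25.23
ee_pos: [0.6962, -0.0037, 0.1154]
eef_rot: [-0.06, -3.14, 0.001]
contact_force: [-0.0, -0.0, 0.7]
grip_width: 0.0338
grasp_force: 0.0
```

```bash
python3 - <<'E'
from h import *
st();
E
```

```text
t25.2 tcp [ 0.6962 -0.0037  0.1154] yaw 177.8 tilt 0.001 F [-0.  -0.   0.7] w 0.0338 gf 0.0 q [ 0.08  0.66 -0.17  1.51  0.13  0.98  1.41]
```

Request:
arm_command(offset=[[0,0,-0.2],[0,0,-0.4],[0,0,-0.4],[0,0,-0.4],[0,0,-0.4]], twist=[[0,0,0],[0,0,0],[0,0,0],[0,0,0],[0,0,0]], hand=[0.3,0.3,0,0,0])

```text
t: 25.65
ee_pos: [0.6986, -0.0034, 0.2392]
eef_rot: [0.06, 3.135, -0.0]
contact_force: [-0.4, 0.4, -0.1]
grip_width: 0.0671
grasp_force: 0.0
```

```bash
python3 - <<'E'
from h import *
st();go(.363,-.319,.18,48)
E
```

```text
t25.6 tcp [ 0.6986 -0.0034  0.2392] yaw 177.8 tilt 0.006 F [-0.4  0.4 -0.1] w 0.0671 gf 0.0 q [ 0.09  0.55 -0.18  1.41  0.1   1.18  1.43]
go off [ 1.079 -1.094  0.19 ] tw [0.0012 0.0005 0.3606] rows 18.1
```

Request:
arm_command(offset=[[0.54,-0.55,0],[0.54,-0.55,0],[0.54,-0.55,0],[0.54,-0.55,0],[0.54,-0.55,0],[0.54,-0.55,0],[0.54,-0.55,0],[0.54,-0.55,0]], twist=[[0,0,0.155],[0,0,0.155],[0,0,0.155],[0,0,0.155],[0,0,0.155],[0,0,0.155],[0,0,0.155],[0,0,0.155]], hand=[0,0,0,0,0,0,0,0])

```text
t: 26.32
ee_pos: [0.5256, -0.1642, 0.234]
eef_rot: [-1.536, -2.737, 0.002]
contact_force: [1.0, 0.3, -0.4]
grip_width: 0.0919
grasp_force: 0.0
```

```bash
python3 - <<'E'
from h import *
st();go(.363,-.319,.18,48)
E
```

```text
t26.3 tcp [ 0.5256 -0.1642  0.234 ] yaw 121.4 tilt 0.003 F [ 1.   0.3 -0.4] w 0.0919 gf 0.0 q [ 0.22  0.29  0.04  1.81 -0.01  1.05  0.81]
go off [-0.159 -0.731  0.182] tw [-0.0006  0.      0.2039] rows 10.3
```

Request:
arm_command(offset=[[-0.159,-0.731,0.18],[-0.159,-0.731,0.18],[-0.159,-0.731,0.18],[-0.159,-0.731,0.18],[-0.159,-0.731,0.18],[-0.159,-0.731,0.18],[-0.159,-0.731,0.18],[-0.159,-0.731,0.18]], twist=[[0,0,0.155],[0,0,0.155],[0,0,0.155],[0,0,0.155],[0,0,0.155],[0,0,0.155],[0,0,0.155],[0,0,0.155]], hand=[0,0,0,0,0,0,0,0])

```text
t: 26.98
ee_pos: [0.3644, -0.3194, 0.1795]
eef_rot: [-2.638, -1.699, 0.004]
contact_force: [0.9, 0.4, 0.8]
grip_width: 0.092
grasp_force: 0.0
```

Request:
arm_command(offset=[[0,0,0],[0,0,0],[0,0,0],[0,0,0],[0,0,0],[0,0,0],[0,0,0]], twist=[[0,0,0.048],[0,0,0.048],[0,0,0.048],[0,0,0.048],[0,0,0.048],[0,0,0.048],[0,0,0.048]], hand=[0,0,0,0,0,0,0])

```text
t: 27.57
ee_pos: [0.3676, -0.3185, 0.181]
eef_rot: [-2.858, -1.303, 0.001]
contact_force: [-0.2, -0.8, 0.4]
grip_width: 0.0917
grasp_force: 0.0
```

```bash
python3 - <<'E'
from h import *
st();snap('wrist','w10')
for q,c in knobs('w10'): print(q,c,ray('w10',*q[0],.046),ray('w10',*c[:2],.022))
E
```

```text
t27.6 tcp [ 0.3676 -0.3185  0.181 ] yaw 49.0 tilt 0.001 F [-0.2 -0.8  0.4] w 0.0917 gf 0.0 q [ 0.36  0.24  0.35  2.02 -0.1   0.9   0.04]
((322.5, 196.5), (7.0, 17.0), 90.0) (322.5, 203.0, 8.558721542358398) [ 0.36048614 -0.32341709  0.046     ] [ 0.3504539  -0.33459839  0.022     ]
((322.0, 187.5), (25.0, 26.0), 90.0) (324.0, 180.0, 24.207536697387695) [ 0.36630897 -0.31599405  0.046     ] [ 0.36879232 -0.31605512  0.022     ]
```

```bash
python3 - <<'E'
from h import *
go(.3652,-.315,.026,49)
E
```

```text
go off [ 0.004 -0.014  0.517] tw [-0.0001  0.      0.    ] rows 3.7
```

Request:
arm_command(offset=[[0.004,-0.014,0.15],[0.004,-0.014,0.3],[0.004,-0.014,0.45],[0.004,-0.014,0.515],[0.004,-0.014,0.515],[0.004,-0.014,0.515],[0.004,-0.014,0.515],[0.004,-0.014,0.515]], twist=[[0,0,0],[0,0,0],[0,0,0],[0,0,0],[0,0,0],[0,0,0],[0,0,0],[0,0,0]], hand=[0,0,0,0,0,0,0.5,0.7])

```text
t: 28.28
ee_pos: [0.3673, -0.3164, 0.0291]
eef_rot: [2.856, 1.3, 0.004]
contact_force: [0.3, 0.9, 0.3]
grip_width: 0.0828
grasp_force: 0.0
```

Request:
arm_command(offset=[[0,0,0],[0,0,0],[0,0,0],[0,0,0],[0,0,0],[0,0,0],[0,0,0],[0,0,0]], twist=[[0,0,0],[0,0,0],[0,0,0],[0,0,0],[0,0,0],[0,0,0],[0,0,0],[0,0,0]], hand=[1,1,1,1,1,1,1,1])

```text
t: 28.95
ee_pos: [0.3656, -0.315, 0.0268]
eef_rot: [-2.859, -1.302, 0.0]
contact_force: [0.2, -0.9, -0.1]
grip_width: 0.0295
grasp_force: 0.2
```

Request:
arm_command(offset=[[0,0,0],[0,0,0],[0,0,0],[0,0,0],[0,0,0]], twist=[[0,0,0],[0,0,0],[0,0,0],[0,0,0],[0,0,0]], hand=[1,1,1,1,1])

```text
t: 29.37
ee_pos: [0.3657, -0.3151, 0.0269]
eef_rot: [2.859, 1.302, -0.0]
contact_force: [0.5, -0.2, -0.3]
grip_width: 0.0274
grasp_force: 30.0
```

```bash
python3 - <<'E'
from h import *
st();s=sensors.sense();Rm=R.from_rotvec(s['eef_rot']).as_matrix();print(Rm.T@(np.array([.3663,-.3160,.046])-s['ee_pos']))
E
```

```text
t29.4 tcp [ 0.3657 -0.3151  0.0269] yaw 48.9 tilt 0.000 F [ 0.5 -0.2 -0.3] w 0.0274 gf 30.0 q [ 0.43  0.5   0.27  2.11 -0.24  0.55  0.16]
[-0.00025605  0.00108305 -0.01914223]
```

Request:
arm_command(offset=[[0,0,-0.3],[0,0,-0.57],[0,0,-0.57],[0,0,-0.57],[0,0,-0.57],[0,0,-0.57]], twist=[[0,0,0],[0,0,0],[0,0,0],[0,0,0],[0,0,0],[0,0,0]], hand=[1,1,1,1,1,1])

```text
t: 29.87
ee_pos: [0.3673, -0.3162, 0.2007]
eef_rot: [2.855, 1.3, 0.006]
contact_force: [0.4, 0.5, -1.3]
grip_width: 0.0277
grasp_force: 30.0
```

```bash
python3 - <<'E'
from h import *
st();go(.549,-.066,.2,88)
E
```

```text
t29.9 tcp [ 0.3673 -0.3162  0.2007] yaw 49.0 tilt 0.006 F [ 0.4  0.5 -1.3] w 0.0277 gf 30.0 q [ 0.33  0.21  0.37  2.01 -0.09  0.93  0.03]
go off [ 1.027 -0.091  0.003] tw [ 1.000e-03  1.000e-04 -1.085e-01] rows 7.4
```

Request:
arm_command(offset=[[0.99,-0.09,0],[0.99,-0.09,0],[0.99,-0.09,0],[0.99,-0.09,0],[0.99,-0.09,0],[0.99,-0.09,0],[0.99,-0.09,0],[0.99,-0.09,0]], twist=[[0,0,-0.108],[0,0,-0.108],[0,0,-0.108],[0,0,-0.108],[0,0,-0.108],[0,0,-0.108],[0,0,-0.108],[0,0,-0.108]], hand=[1,1,1,1,1,1,1,1])

```text
t: 30.53
ee_pos: [0.5427, -0.0641, 0.1953]
eef_rot: [-2.249, -2.187, -0.004]
contact_force: [1.4, 2.3, -1.1]
grip_width: 0.0278
grasp_force: 30.0
```

Request:
arm_command(offset=[[0,0,0],[0,0,0],[0,0,0],[0,0,0],[0,0,0],[0,0,0]], twist=[[0,0,0],[0,0,0],[0,0,0],[0,0,0],[0,0,0],[0,0,0]], hand=[1,1,1,1,1,1])

```text
t: 31.03
ee_pos: [0.5398, -0.0745, 0.1979]
eef_rot: [-2.265, -2.177, 0.0]
contact_force: [0.7, -0.0, -2.1]
grip_width: 0.0278
grasp_force: 30.0
```

```bash
cat >> h.py <<'E'
def chamber(fn,th=75):
    "fit D floor (circle r 35, flat at 25) in world plane z=.037: centre x,y, flat angle"
    from scipy.optimize import least_squares
    for c in dark(fn,th):
        a=c[:,0,:].astype(float)
        if (a.min(0)<2).any() or a[:,0].max()>637 or cv2.contourArea(c)>9000: continue
        W=np.array([ray(fn,u,v,.037)[:2] for u,v in a])
        best=None
        for f0 in np.arange(0,360,45):
            def res(p):
                d=W-p[:2];x=d@[np.cos(p[2]),np.sin(p[2])];r=np.hypot(*d.T)
                return np.where(np.abs(x-p[4])<np.abs(r-p[3]),x-p[4],r-p[3]) if False else np.maximum(r-p[3],x-p[4])
            m,q=W.min(0),W.max(0)
            o=least_squares(res,[*(m+q)/2,np.radians(f0),.034,.024],loss='soft_l1',f_scale=.002)
            if best is None or o.cost<best.cost: best=o
        p=best.x;print('D',p[:2].round(4),'flat %.1f'%np.degrees(p[2]),'r,f',p[3:].round(4),'rms %.4f'%np.sqrt(np.mean(best.fun**2)))
E
python3 - <<'E'
from h import *
chamber('w3');st();snap('wrist','w11');chamber('w11');crop('w11',180,0,480,260,2.5)
for q,c in knobs('w11'): print(q,c)
E
```

```text
D [0.5222 0.2665] flat 286.4 r,f [0.0334 0.0233] rms 0.0003
t31.0 tcp [ 0.5398 -0.0745  0.1979] yaw 87.7 tilt 0.000 F [ 0.7 -0.  -2.1] w 0.0278 gf 30.0 q [ 0.01  0.31  0.1   1.86 -0.04  0.97  0.08]
D [0.5483 0.0063] flat 177.6 r,f [0.0334 0.0233] rms 0.0003
((325.0, 261.0), (24.0, 50.0), 90.0) (331.0, 226.5, 37.232479095458984)
```

```bash
python3 - <<'E'
from h import *
go(.5471,.0066,.095,87.6)
E
```

```text
go off [0.27  0.013 0.343] tw [0.     0.     0.0004] rows 3.1
```

Request:
arm_command(offset=[[0.27,0.013,0],[0.27,0.013,0.1],[0.27,0.013,0.25],[0.27,0.013,0.343],[0.27,0.013,0.343],[0.27,0.013,0.343],[0.27,0.013,0.343],[0.27,0.013,0.343]], twist=[[0,0,0],[0,0,0],[0,0,0],[0,0,0],[0,0,0],[0,0,0],[0,0,0],[0,0,0]], hand=[1,1,1,1,1,1,1,1])

```text
t: 31.75
ee_pos: [0.5495, 0.0066, 0.0977]
eef_rot: [2.263, 2.175, 0.005]
contact_force: [0.2, -0.3, -0.5]
grip_width: 0.028
grasp_force: 30.0
```

Request:
arm_command(offset=[[0,0,0],[0,0,0],[0,0,0],[0,0,0]], twist=[[0,0,0],[0,0,0],[0,0,0],[0,0,0]], hand=[1,1,1,1])

```text
t: 32.08
ee_pos: [0.5477, 0.0073, 0.0958]
eef_rot: [2.263, 2.178, 0.002]
contact_force: [-0.5, 0.1, -1.6]
grip_width: 0.0275
grasp_force: 30.0
```

```bash
python3 - <<'E'
from h import *
st();go(.5471,.0066,.070,87.6)
E
```

```text
t32.1 tcp [0.5477 0.0073 0.0958] yaw 87.8 tilt 0.001 F [-0.5  0.1 -1.6] w 0.0275 gf 30.0 q [-0.1   0.46  0.05  1.93 -0.03  0.76 -0.07]
go off [-0.003 -0.002  0.086] tw [ 0.0002 -0.      0.0006] rows 0.6
```

Request:
arm_command(offset=[[-0.003,-0.002,0.02],[-0.003,-0.002,0.04],[-0.003,-0.002,0.06],[-0.003,-0.002,0.075],[-0.003,-0.002,0.086],[-0.003,-0.002,0.086],[-0.003,-0.002,0.086]], twist=[[0,0,0],[0,0,0],[0,0,0],[0,0,0],[0,0,0],[0,0,0],[0,0,0]], hand=[1,1,1,1,1,1,1])

```text
t: 32.67
ee_pos: [0.5464, 0.0066, 0.0687]
eef_rot: [-2.263, -2.179, 0.001]
contact_force: [1.0, 0.0, -0.7]
grip_width: 0.0277
grasp_force: 30.0
```

```bash
python3 - <<'E'
from h import *
st()
E
```

```text
t32.7 tcp [0.5464 0.0066 0.0687] yaw 87.8 tilt 0.001 F [ 1.   0.  -0.7] w 0.0277 gf 30.0 q [-0.1   0.5   0.05  1.94 -0.04  0.7  -0.07]
```

Slid in freely. Lower to the floor, release, rise, check.

Request:
arm_command(offset=[[0,0,0.007],[0,0,0.013],[0,0,0.018],[0,0,0.018],[0,0,0.018]], twist=[[0,0,0],[0,0,0],[0,0,0],[0,0,0],[0,0,0]], hand=[1,1,1,1,1])

```text
t: 33.08
ee_pos: [0.5468, 0.0066, 0.0639]
eef_rot: [2.263, 2.179, 0.0]
contact_force: [0.9, 0.4, -0.7]
grip_width: 0.0277
grasp_force: 30.0
```

Request:
arm_command(offset=[[0,0,0],[0,0,0],[0,0,0],[0,0,0],[0,0,0],[0,0,-0.2],[0,0,-0.5],[0,0,-0.5]], twist=[[0,0,0],[0,0,0],[0,0,0],[0,0,0],[0,0,0],[0,0,0],[0,0,0],[0,0,0]], hand=[0,0,0,0,0,0,0,0])

```text
t: 33.75
ee_pos: [0.5456, 0.0065, 0.1893]
eef_rot: [-2.262, -2.178, 0.004]
contact_force: [1.0, -0.3, -0.3]
grip_width: 0.0764
grasp_force: 0.0
```

Request:
arm_command(offset=[[0,0,0],[0,0,0],[0,0,0],[0,0,0],[0,0,0],[0,0,0]], twist=[[0,0,0],[0,0,0],[0,0,0],[0,0,0],[0,0,0],[0,0,0]], hand=[0,0,0.5,0.5,0.5,0.5])

```text
t: 34.25
ee_pos: [0.5456, 0.0065, 0.1873]
eef_rot: [-2.262, -2.178, 0.003]
contact_force: [0.5, -1.0, 0.4]
grip_width: 0.0697
grasp_force: 0.0
```

```bash
python3 - <<'E'
from h import *
st();snap('wrist','w12')
for q,c in knobs('w12'): print(q,c,ray('w12',*q[0],.083))
go(.698,-.002,.24,177.9)
E
```

```text
t34.2 tcp [0.5456 0.0065 0.1873] yaw 87.8 tilt 0.003 F [ 0.5 -1.   0.4] w 0.0697 gf 0.0 q [-0.11  0.33  0.06  1.87 -0.02  0.95 -0.08]
((326.0, 197.5), (27.0, 28.0), 90.0) (328.5, 188.5, 26.315494537353516) [0.5476079  0.00624881 0.083     ]
((196.0, 71.5), (33.0, 28.0), 90.0) (205.0, 72.5, 30.45088005065918) [0.44788485 0.11555105 0.083     ]
((80.6801986694336, 49.97715377807617), (11.755763053894043, 30.066253662109375), 4.085616588592529) (112.16363525390625, 55.47272872924805, 30.549541473388672) [0.36082855 0.13412746 0.083     ]
go off [-0.009  0.507 -0.176] tw [-0.0003 -0.0003 -0.2502] rows 12.6
```

Request:
arm_command(offset=[[0,0,-0.176],[0,0.1,-0.176],[0,0.507,-0.176],[0,0.507,-0.176],[0,0.507,-0.176],[0,0.507,-0.176],[0,0.507,-0.176],[0,0.507,-0.176]], twist=[[0,0,-0.15],[0,0,-0.15],[0,0,-0.15],[0,0,-0.15],[0,0,-0.15],[0,0,-0.15],[0,0,-0.15],[0,0,-0.15]], hand=[0.5,0.5,0.5,0.5,0.5,0.5,0.5,0.5])

```text
t: 34.97
ee_pos: [0.6986, 0.0006, 0.2391]
eef_rot: [-1.017, -2.969, 0.001]
contact_force: [0.5, -0.1, -0.3]
grip_width: 0.0459
grasp_force: 0.0
```

Request:
arm_command(offset=[[0,0,0],[0,0,0],[0,0,0],[0,0,0],[0,0,0],[0,0,0],[0,0,0],[0,0,0]], twist=[[0,0,-0.1],[0,0,-0.1],[0,0,-0.1],[0,0,-0.1],[0,0,-0.1],[0,0,-0.1],[0,0,-0.1],[0,0,-0.1]], hand=[0.5,0.5,0.5,0.5,0.5,0.5,0.5,0.5])

```text
t: 35.63
ee_pos: [0.6984, 0.0007, 0.241]
eef_rot: [-0.065, -3.14, -0.0]
contact_force: [0.3, -0.5, 0.6]
grip_width: 0.046
grasp_force: 0.0
```

```bash
python3 - <<'E'
from h import *
st();go(.697,-.002,.1155,177.9)
E
```

```text
t35.6 tcp [0.6984 0.0007 0.241 ] yaw 177.6 tilt 0.001 F [ 0.3 -0.5  0.6] w 0.0460 gf 0.0 q [ 0.11  0.55 -0.23  1.4   0.13  1.2   1.4 ]
go off [ 0.004 -0.009  0.418] tw [ 0.     -0.0002 -0.0008] rows 3.0
```

Request:
arm_command(offset=[[0.004,-0.009,0.2],[0.004,-0.009,0.417],[0.004,-0.009,0.417],[0.004,-0.009,0.417],[0.004,-0.009,0.417],[0.004,-0.009,0.417],[0.004,-0.009,0.417],[0.004,-0.009,0.417]], twist=[[0,0,0],[0,0,0],[0,0,0],[0,0,0],[0,0,0],[0,0,0],[0,0,0],[0,0,0]], hand=[0.5,0.5,0.5,0.5,0.5,1,1,1])

```text
t: 36.3
ee_pos: [0.6985, -0.0017, 0.1187]
eef_rot: [0.06, 3.138, 0.0]
contact_force: [0.2, 0.1, -0.2]
grip_width: 0.0305
grasp_force: 0.0
```

Request:
arm_command(offset=[[0,0,0],[0,0,0],[0,0,0],[0,0,0],[0,0,0],[0,0,0]], twist=[[0,0,0],[0,0,0],[0,0,0],[0,0,0],[0,0,0],[0,0,0]], hand=[1,1,1,1,1,1])

```text
t: 36.8
ee_pos: [0.6979, -0.0015, 0.1172]
eef_rot: [0.06, 3.14, 0.001]
contact_force: [1.5, 1.3, 2.7]
grip_width: 0.0114
grasp_force: 30.0
```

Request:
arm_command(offset=[[0.045,0,-0.049],[0.098,0,-0.09],[0.156,0,-0.122],[0.219,0,-0.145],[0.284,0,-0.158],[0.351,0,-0.16],[0.417,0,-0.152],[0.417,0,-0.152]], twist=[[0,0,0],[0,0,0],[0,0,0],[0,0,0],[0,0,0],[0,0,0],[0,0,0],[0,0,0]], hand=[1,1,1,1,1,1,1,1])

```text
t: 37.47
ee_pos: [0.5701, 0.0041, 0.1623]
eef_rot: [-0.058, -3.14, -0.001]
contact_force: [-0.8, 4.7, 1.0]
grip_width: 0.0115
grasp_force: 30.0
```

Request:
arm_command(offset=[[0.071,0,0.021],[0.137,0,0.054],[0.197,0,0.098],[0.248,0,0.151],[0.289,0,0.213],[0.318,0,0.281],[0.336,0,0.353],[0.336,0,0.36]], twist=[[0,0,0],[0,0,0],[0,0,0],[0,0,0],[0,0,0],[0,0,0],[0,0,0],[0,0,0]], hand=[1,1,1,1,1,1,1,1])

```text
t: 38.13
ee_pos: [0.468, 0.0086, 0.0511]
eef_rot: [-0.057, -3.134, -0.002]
contact_force: [-6.7, 7.5, 4.6]
grip_width: 0.0119
grasp_force: 30.0
```

```bash
python3 - <<'E'
from h import *
st()
E
```

```text
t38.1 tcp [0.468  0.0086 0.0511] yaw 177.9 tilt 0.007 F [-6.7  7.5  4.6] w 0.0119 gf 30.0 q [ 0.12  0.44 -0.23  2.12  0.17  0.61  1.31]
```

Request:
arm_command(offset=[[0,0,0],[0,0,0],[0,0,0],[0,0,0],[0,0,-0.3],[0,0,-0.55],[0,0,-0.55],[0,0,-0.55]], twist=[[0,0,0],[0,0,0],[0,0,0],[0,0,0],[0,0,0],[0,0,0],[0,0,0],[0,0,0]], hand=[0.5,0.5,0.5,0.5,0.5,0.5,0.5,0.5])

```text
t: 38.8
ee_pos: [0.4717, 0.0064, 0.2215]
eef_rot: [0.06, 3.141, 0.0]
contact_force: [0.4, -0.1, 0.2]
grip_width: 0.0461
grasp_force: 0.0
```

```bash
python3 - <<'E'
from h import *
st();go(.458,-.244,.22,175.5)
E
```

```text
t38.8 tcp [0.4717 0.0064 0.2215] yaw 177.8 tilt 0.001 F [ 0.4 -0.1  0.2] w 0.0461 gf 0.0 q [ 0.19  0.17 -0.28  1.99  0.06  0.99  1.41]
go off [ 0.014 -0.836  0.005] tw [0.     0.0001 0.0064] rows 6.0
```

Request:
arm_command(offset=[[0.014,-0.836,0],[0.014,-0.836,0],[0.014,-0.836,0],[0.014,-0.836,0],[0.014,-0.836,0],[0.014,-0.836,0],[0.014,-0.836,0],[0.014,-0.836,0]], twist=[[0,0,0.006],[0,0,0.006],[0,0,0.006],[0,0,0.006],[0,0,0.006],[0,0,0.006],[0,0,0.006],[0,0,0.006]], hand=[0.5,0.5,0.5,0.5,0.5,0.5,0.5,0.5])

```text
t: 39.47
ee_pos: [0.457, -0.2475, 0.2194]
eef_rot: [0.129, 3.139, -0.002]
contact_force: [0.2, 1.5, -0.8]
grip_width: 0.046
grasp_force: 0.0
```

Request:
arm_command(offset=[[0,0,0],[0,0,0],[0,0,0],[0,0,0]], twist=[[0,0,0],[0,0,0],[0,0,0],[0,0,0]], hand=[0.5,0.5,0.5,0.5])

```text
t: 39.8
ee_pos: [0.4584, -0.2423, 0.2193]
eef_rot: [0.115, 3.139, 0.0]
contact_force: [0.2, 0.1, -0.4]
grip_width: 0.0459
grasp_force: 0.0
```

```bash
python3 - <<'E'
from h import *
st();snap('wrist','w13')
for f in ('w9','w13'):
    im=cv2.imread('pics/'+f+'.png').max(2)
    print(f)
    for v in range(168,238,5):
        x=np.flatnonzero(im[v,270:380]<100)+270
        print(v,len(x),(x.min(),x.max()) if len(x) else '',end=' | ')
E
```

```text
t39.8 tcp [ 0.4584 -0.2423  0.2193] yaw 175.8 tilt 0.000 F [ 0.2  0.1 -0.4] w 0.0459 gf 0.0 q [ 0.52  0.25 -0.09  1.9   0.03  1.    1.91]
w9
168 0  | 173 0  | 178 12 (np.int64(320), np.int64(331)) | 183 12 (np.int64(320), np.int64(331)) | 188 12 (np.int64(320), np.int64(331)) | 193 88 (np.int64(281), np.int64(368)) | 198 93 (np.int64(279), np.int64(371)) | 203 12 (np.int64(320), np.int64(331)) | 208 11 (np.int64(320), np.int64(330)) | 213 15 (np.int64(285), np.int64(331)) | 218 86 (np.int64(282), np.int64(367)) | 223 90 (np.int64(280), np.int64(369)) | 228 90 (np.int64(281), np.int64(370)) | 233 0  | w13
168 0  | 173 12 (np.int64(319), np.int64(330)) | 178 12 (np.int64(319), np.int64(330)) | 183 82 (np.int64(280), np.int64(362)) | 188 80 (np.int64(287), np.int64(368)) | 193 11 (np.int64(319), np.int64(329)) | 198 11 (np.int64(319), np.int64(329)) | 203 10 (np.int64(319), np.int64(328)) | 208 85 (np.int64(280), np.int64(364)) | 213 88 (np.int64(279), np.int64(366)) | 218 92 (np.int64(277), np.int64(368)) | 223 38 (np.int64(331), np.int64(369)) | 228 0  | 233 0  |
```

```bash
python3 - <<'E'
from h import *
e=ray('w13',324.5,171.7,.085);print(e)
im=cv2.imread('pics/w13.png').max(2)
# hood top front edge: last dark row per column
c=[];
for u in list(range(284,316,2))+list(range(334,364,2)):
    v=np.flatnonzero(im[205:232,u]<100)
    if len(v): c.append((u,205+v.max()))
c=np.array(c);m,b=np.polyfit(c[:,0],c[:,1],1);print(m)
a,d=ray('w13',284,m*284+b,.093),ray('w13',364,m*364+b,.093);yaw=np.degrees(np.arctan2(*(d-a)[[1,0]]))-90;print('yaw',yaw,(a+d)/2)
g=e[:2]+.016*np.array([np.cos(np.radians(yaw)),np.sin(np.radians(yaw))]);print(g);go(g[0],g[1],.055,180+yaw)
E
```

```text
[ 0.44391144 -0.24026355  0.085     ]
0.036094439000489864
yaw -6.470159295171726 [ 0.49380898 -0.24439353  0.093     ]
[ 0.45980953 -0.24206653]
go off [-0.005  0.002  0.547] tw [0.     0.     0.0063] rows 3.9
```

Request:
arm_command(offset=[[-0.005,-0.002,0.2],[-0.005,-0.002,0.4],[-0.005,-0.002,0.545],[-0.005,-0.002,0.545],[-0.005,-0.002,0.545],[-0.005,-0.002,0.545],[-0.005,-0.002,0.545],[-0.005,-0.002,0.545]], twist=[[0,0,0.006],[0,0,0.006],[0,0,0.006],[0,0,0.006],[0,0,0.006],[0,0,0.006],[0,0,0.006],[0,0,0.006]], hand=[0.5,0.5,0.5,0.5,0.5,0.5,1,1])

```text
t: 40.52
ee_pos: [0.4618, -0.2454, 0.0586]
eef_rot: [0.177, 3.132, -0.003]
contact_force: [0.3, 0.1, 0.5]
grip_width: 0.0369
grasp_force: 0.0
```

Request:
arm_command(offset=[[0,0,0],[0,0,0],[0,0,0],[0,0,0],[0,0,0],[0,0,0],[0,0,0]], twist=[[0,0,0],[0,0,0],[0,0,0],[0,0,0],[0,0,0],[0,0,0],[0,0,0]], hand=[1,1,1,1,1,1,1])

```text
t: 41.1
ee_pos: [0.4601, -0.2431, 0.056]
eef_rot: [0.176, 3.136, 0.002]
contact_force: [0.5, 5.8, 4.4]
grip_width: 0.0118
grasp_force: 30.0
```

Request:
arm_command(offset=[[-0.017,0,-0.072],[-0.047,0,-0.14],[-0.088,0,-0.201],[-0.139,0,-0.255],[-0.199,0,-0.299],[-0.265,0,-0.332],[-0.336,0,-0.353],[-0.336,0,-0.353]], twist=[[0,0,0],[0,0,0],[0,0,0],[0,0,0],[0,0,0],[0,0,0],[0,0,0],[0,0,0]], hand=[1,1,1,1,1,1,1,1])

```text
t: 41.77
ee_pos: [0.5611, -0.2546, 0.1602]
eef_rot: [-0.175, -3.135, -0.002]
contact_force: [2.7, 4.3, -4.6]
grip_width: 0.0119
grasp_force: 30.0
```

Request:
arm_command(offset=[[-0.066,0,-0.008],[-0.133,0,-0.006],[-0.198,0,0.007],[-0.261,0,0.03],[-0.319,0,0.062],[-0.371,0,0.104],[-0.417,0,0.152],[-0.417,0,0.152]], twist=[[0,0,0],[0,0,0],[0,0,0],[0,0,0],[0,0,0],[0,0,0],[0,0,0],[0,0,0]], hand=[1,1,1,1,1,1,1,1])

```text
t: 42.43
ee_pos: [0.6849, -0.2687, 0.113]
eef_rot: [-0.175, -3.136, -0.002]
contact_force: [1.2, 3.3, -1.9]
grip_width: 0.0117
grasp_force: 30.0
```

Request:
arm_command(offset=[[0,0,0],[0,0,0],[0,0,0],[0,0,0],[0,0,0],[0,0,0]], twist=[[0,0,0],[0,0,0],[0,0,0],[0,0,0],[0,0,0],[0,0,0]], hand=[1,1,0.5,0.5,0.5,0.5])

```text
t: 42.93
ee_pos: [0.6835, -0.2718, 0.1171]
eef_rot: [0.18, 3.135, -0.003]
contact_force: [0.1, 0.7, 0.5]
grip_width: 0.0334
grasp_force: 0.0
```

```bash
python3 - <<'E'
from h import *
st()
E
```

```text
t42.9 tcp [ 0.6835 -0.2718  0.1171] yaw 173.4 tilt 0.002 F [0.1 0.7 0.5] w 0.0334 gf 0.0 q [ 0.39  0.72 -0.08  1.4   0.06  1.02  1.76]
```

Request:
arm_command(offset=[[0,0,-0.2],[0,0,-0.43],[0,0,-0.43],[0.22,0.01,-0.43],[0.22,0.01,-0.43],[0.22,0.01,-0.43],[0.22,0.01,-0.43],[0.22,0.01,-0.43]], twist=[[0,0,0],[0,0,0],[0,0,0],[0,0,0],[0,0,0],[0,0,0],[0,0,0],[0,0,0]], hand=[0.3,0.3,0,0,0,0,0,0])

```text
t: 43.6
ee_pos: [0.619, -0.2601, 0.2455]
eef_rot: [0.179, 3.135, -0.001]
contact_force: [0.3, -1.0, -0.1]
grip_width: 0.0873
grasp_force: 0.0
```

Request:
arm_command(offset=[[0,0,0],[0,0,0],[0,0,0],[0,0,0]], twist=[[0,0,0],[0,0,0],[0,0,0],[0,0,0]], hand=[0,0,0,0])

```text
t: 43.93
ee_pos: [0.619, -0.2594, 0.2442]
eef_rot: [-0.177, -3.136, -0.001]
contact_force: [-0.0, 0.3, 0.4]
grip_width: 0.0918
grasp_force: 0.0
```

```bash
python3 - <<'E'
from h import *
st();snap('wrist','w14');chamber('w14');snap('top','top2')
for q,c in knobs('top2'): print(np.round(q[0],1),np.round(q[1],1),round(q[2],1),ray('top2',*q[0],.046))
go(.433,.118,.18,77)
E
```

```text
t43.9 tcp [ 0.619  -0.2594  0.2442] yaw 173.5 tilt 0.001 F [-0.   0.3  0.4] w 0.0918 gf 0.0 q [ 0.42  0.49 -0.08  1.48  0.04  1.17  1.78]
D [ 0.5299 -0.2496] flat 84.0 r,f [0.0327 0.0226] rms 0.0004
D [0.5647 0.2728] flat 86.3 r,f [ 0.3    -0.2761] rms 0.0024
[272.2 259.3] [10.4 10.6] 11.3 [0.43179997 0.11757127 0.046     ]
go off [0.757 1.18  0.215] tw [-0.000e+00 -1.000e-04  2.681e-01] rows 13.5
```

Request:
arm_command(offset=[[0.38,0.6,0],[0.38,0.6,0],[0.38,0.6,0],[0.38,0.6,0],[0.38,0.6,0],[0.38,0.6,0],[0.38,0.6,0],[0.38,0.6,0]], twist=[[0,0,0.155],[0,0,0.155],[0,0,0.155],[0,0,0.155],[0,0,0.155],[0,0,0.155],[0,0,0.155],[0,0,0.155]], hand=[0,0,0,0,0,0,0,0])

```text
t: 44.7
ee_pos: [0.5255, -0.0663, 0.2453]
eef_rot: [1.629, 2.685, 0.001]
contact_force: [0.4, 0.7, 0.6]
grip_width: 0.0915
grasp_force: 0.0
```

```bash
python3 - <<'E'
from h import *
st();go(.433,.118,.18,77)
E
```

```text
t44.7 tcp [ 0.5255 -0.0663  0.2453] yaw 117.5 tilt 0.001 F [0.4 0.7 0.6] w 0.0915 gf 0.0 q [ 0.08  0.23 -0.    1.84  0.    1.06  0.55]
go off [0.687 0.01  0.218] tw [ 1.000e-04 -0.000e+00  1.125e-01] rows 5.7
```

Request:
arm_command(offset=[[0.687,0.01,0.218],[0.687,0.01,0.218],[0.687,0.01,0.218],[0.687,0.01,0.218],[0.687,0.01,0.218],[0.687,0.01,0.218],[0.687,0.01,0.218],[0.687,0.01,0.218]], twist=[[0,0,0.1125],[0,0,0.1125],[0,0,0.1125],[0,0,0.1125],[0,0,0.1125],[0,0,0.1125],[0,0,0.1125],[0,0,0.1125]], hand=[0,0,0,0,0,0,0,0])

```text
t: 45.37
ee_pos: [0.4316, 0.1175, 0.1793]
eef_rot: [-2.451, -1.965, 0.001]
contact_force: [-0.2, 0.0, 0.5]
grip_width: 0.0918
grasp_force: 0.0
```

Request:
arm_command(offset=[[0,0,0],[0,0,0],[0,0,0],[0,0,0],[0,0,0]], twist=[[0,0,0],[0,0,0],[0,0,0],[0,0,0],[0,0,0]], hand=[0,0,0,0,0])

```text
t: 45.78
ee_pos: [0.4329, 0.1153, 0.1797]
eef_rot: [2.456, 1.959, 0.0]
contact_force: [0.1, 0.7, -0.4]
grip_width: 0.0921
grasp_force: 0.0
```

```bash
python3 - <<'E'
from h import *
st();snap('wrist','w15')
for q,c in knobs('w15'): 
    p=ray('w15',*q[0],.046);print(q,c,p,ray('w15',*c[:2],.022))
im=cv2.imread('pics/w15.png');m=cv2.imread('pics/w15.png')
E
```

```text
t45.8 tcp [0.4329 0.1153 0.1797] yaw 77.1 tilt 0.000 F [ 0.1  0.7 -0.4] w 0.0921 gf 0.0 q [-0.26  0.17 -0.07  2.09  0.01  0.88 -0.56]
((323.0, 193.0), (6.0, 16.0), 90.0) (323.5, 200.0, 8.558721542358398) [0.43116225 0.11104162 0.046     ] [0.42815696 0.09614338 0.022     ]
((323.1588134765625, 184.0179443359375), (25.175682067871094, 26.069181442260742), 86.98721313476562) (321.5, 177.0, 24.520498275756836) [0.43340577 0.12006024 0.046     ] [0.43186212 0.12171342 0.022     ]
```

```bash
python3 - <<'E'
from h import *
go(.4322,.1203,.026,77)
E
```

```text
go off [ 0.015 -0.006  0.512] tw [ 0.     -0.      0.0004] rows 3.7
```

Request:
arm_command(offset=[[0.015,-0.006,0.15],[0.015,-0.006,0.3],[0.015,-0.006,0.45],[0.015,-0.006,0.51],[0.015,-0.006,0.51],[0.015,-0.006,0.51],[0.015,-0.006,0.51],[0.015,-0.006,0.51]], twist=[[0,0,0],[0,0,0],[0,0,0],[0,0,0],[0,0,0],[0,0,0],[0,0,0],[0,0,0]], hand=[0,0,0,0,0,0,0.5,0.7])

```text
t: 46.5
ee_pos: [0.4337, 0.1214, 0.0286]
eef_rot: [2.454, 1.959, 0.006]
contact_force: [-0.2, 0.4, 0.5]
grip_width: 0.083
grasp_force: 0.0
```

Request:
arm_command(offset=[[0,0,0],[0,0,0],[0,0,0],[0,0,0],[0,0,0],[0,0,0],[0,0,0],[0,0,0]], twist=[[0,0,0],[0,0,0],[0,0,0],[0,0,0],[0,0,0],[0,0,0],[0,0,0],[0,0,0]], hand=[1,1,1,1,1,1,1,1])

```text
t: 47.17
ee_pos: [0.4317, 0.1208, 0.0265]
eef_rot: [-2.455, -1.96, 0.0]
contact_force: [0.0, -0.3, -0.3]
grip_width: 0.03
grasp_force: 0.1
```

Request:
arm_command(offset=[[0,0,0],[0,0,0],[0,0,0],[0,0,0],[0,0,0]], twist=[[0,0,0],[0,0,0],[0,0,0],[0,0,0],[0,0,0]], hand=[1,1,1,1,1])

```text
t: 47.58
ee_pos: [0.4317, 0.1208, 0.0265]
eef_rot: [-2.455, -1.96, 0.0]
contact_force: [-0.1, -0.8, -0.4]
grip_width: 0.028
grasp_force: 29.5
```

```bash
python3 - <<'E'
from h import *
st();s=sensors.sense();Rm=R.from_rotvec(s['eef_rot']).as_matrix();print(Rm.T@(np.array([.4334,.1201,.046])-s['ee_pos']))
E
```

```text
t47.6 tcp [0.4317 0.1208 0.0265] yaw 77.2 tilt 0.000 F [-0.1 -0.8 -0.4] w 0.0280 gf 29.5 q [-0.28  0.45 -0.06  2.19  0.05  0.51 -0.6 ]
[-0.00029631  0.00181935 -0.01953983]
```

Request:
arm_command(offset=[[0,0,-0.3],[0,0,-0.65],[0,0,-0.65],[0,0,-0.65],[0,0,-0.65],[0,0,-0.65],[0,0,-0.65]], twist=[[0,0,0],[0,0,0],[0,0,0],[0,0,0],[0,0,0],[0,0,0],[0,0,0]], hand=[1,1,1,1,1,1,1])

```text
t: 48.17
ee_pos: [0.4328, 0.1212, 0.2231]
eef_rot: [2.454, 1.959, 0.006]
contact_force: [0.7, 0.5, -1.5]
grip_width: 0.0283
grasp_force: 29.5
```

```bash
python3 - <<'E'
from h import *
st();go(.5287,-.2495,.225,174)
E
```

```text
t48.2 tcp [0.4328 0.1212 0.2231] yaw 77.2 tilt 0.004 F [ 0.7  0.5 -1.5] w 0.0283 gf 29.5 q [-0.26  0.11 -0.08  2.05  0.01  0.98 -0.57]
go off [-1.134  0.585 -0.006] tw [ 7.000e-04  2.000e-04 -2.689e-01] rows 13.5
```

Request:
arm_command(offset=[[-0.57,0.29,0],[-0.57,0.29,0],[-0.57,0.29,0],[-0.57,0.29,0],[-0.57,0.29,0],[-0.57,0.29,0],[-0.57,0.29,0],[-0.57,0.29,0]], twist=[[0,0,-0.15],[0,0,-0.15],[0,0,-0.15],[0,0,-0.15],[0,0,-0.15],[0,0,-0.15],[0,0,-0.15],[0,0,-0.15]], hand=[1,1,1,1,1,1,1,1])

```text
t: 48.83
ee_pos: [0.477, -0.067, 0.2188]
eef_rot: [-1.357, -2.828, 0.003]
contact_force: [0.5, 1.2, -1.8]
grip_width: 0.0279
grasp_force: 29.5
```

```bash
python3 - <<'E'
from h import *
st();go(.5295,-.2509,.2,174)
E
```

```text
t48.8 tcp [ 0.477  -0.067   0.2188] yaw 128.7 tilt 0.005 F [ 0.5  1.2 -1.8] w 0.0279 gf 29.5 q [ 0.07  0.18  0.01  1.98 -0.    0.99  0.76]
go off [-0.588 -0.247  0.062] tw [-0.0004 -0.0007 -0.1257] rows 6.3
```

Request:
arm_command(offset=[[-0.588,-0.247,0.06],[-0.588,-0.247,0.06],[-0.588,-0.247,0.06],[-0.588,-0.247,0.06],[-0.588,-0.247,0.06],[-0.588,-0.247,0.06],[-0.588,-0.247,0.06],[-0.588,-0.247,0.06]], twist=[[0,0,-0.12],[0,0,-0.12],[0,0,-0.12],[0,0,-0.12],[0,0,-0.12],[0,0,-0.12],[0,0,-0.12],[0,0,-0.12]], hand=[1,1,1,1,1,1,1,1])

```text
t: 49.5
ee_pos: [0.5289, -0.2495, 0.2001]
eef_rot: [-0.225, -3.128, -0.003]
contact_force: [-0.1, 0.1, -1.4]
grip_width: 0.0278
grasp_force: 29.5
```

Request:
arm_command(offset=[[0,0,0],[0,0,0],[0,0,0],[0,0,0]], twist=[[0,0,0],[0,0,0],[0,0,0],[0,0,0]], hand=[1,1,1,1])

```text
t: 49.83
ee_pos: [0.5308, -0.2486, 0.2033]
eef_rot: [-0.224, -3.133, -0.0]
contact_force: [0.2, -0.1, -0.8]
grip_width: 0.0281
grasp_force: 29.5
```

```bash
python3 - <<'E'
from h import *
st();go(.5295,-.2509,.095,174)
E
```

```text
t49.8 tcp [ 0.5308 -0.2486  0.2033] yaw 171.8 tilt 0.000 F [ 0.2 -0.1 -0.8] w 0.0281 gf 29.5 q [ 0.39  0.38 -0.    1.75  0.    1.01  1.82]
go off [ 0.003 -0.008  0.361] tw [ 0.     -0.     -0.0061] rows 2.6
```

Request:
arm_command(offset=[[0.003,-0.008,0.1],[0.003,-0.008,0.25],[0.003,-0.008,0.361],[0.003,-0.008,0.361],[0.003,-0.008,0.361],[0.003,-0.008,0.361],[0.003,-0.008,0.361],[0.003,-0.008,0.361]], twist=[[0,0,-0.006],[0,0,-0.006],[0,0,-0.006],[0,0,-0.006],[0,0,-0.006],[0,0,-0.006],[0,0,-0.006],[0,0,-0.006]], hand=[1,1,1,1,1,1,1,1])

```text
t: 50.5
ee_pos: [0.5317, -0.2524, 0.0981]
eef_rot: [0.165, 3.133, -0.003]
contact_force: [0.5, -0.1, -0.7]
grip_width: 0.0282
grasp_force: 29.5
```

Request:
arm_command(offset=[[0,0,0],[0,0,0],[0,0,0],[0,0,0]], twist=[[0,0,0],[0,0,0],[0,0,0],[0,0,0]], hand=[1,1,1,1])

```text
t: 50.83
ee_pos: [0.5298, -0.2516, 0.0956]
eef_rot: [0.165, 3.137, -0.0]
contact_force: [-0.0, -0.5, -1.3]
grip_width: 0.028
grasp_force: 29.5
```

```bash
python3 - <<'E'
from h import *
st();go(.5295,-.2509,.069,174)
E
```

```text
t50.8 tcp [ 0.5298 -0.2516  0.0956] yaw 174.0 tilt 0.001 F [-0.  -0.5 -1.3] w 0.0280 gf 29.5 q [ 0.4   0.51 -0.01  1.83  0.01  0.8   1.86]
go off [0.001 0.002 0.089] tw [-0.      0.0001 -0.0001] rows 0.6
```

Request:
arm_command(offset=[[0.001,0.001,0.02],[0.001,0.001,0.04],[0.001,0.001,0.06],[0.001,0.001,0.075],[0.001,0.001,0.088],[0.001,0.001,0.088],[0.001,0.001,0.088]], twist=[[0,0,0],[0,0,0],[0,0,0],[0,0,0],[0,0,0],[0,0,0],[0,0,0]], hand=[1,1,1,1,1,1,1])

```text
t: 51.42
ee_pos: [0.529, -0.2511, 0.0683]
eef_rot: [-0.165, -3.136, -0.001]
contact_force: [0.1, 0.0, -0.2]
grip_width: 0.0279
grasp_force: 29.5
```

```bash
python3 - <<'E'
from h import *
st()
E
```

```text
t51.4 tcp [ 0.529  -0.2511  0.0683] yaw 174.0 tilt 0.001 F [ 0.1  0.  -0.2] w 0.0279 gf 29.5 q [ 0.4   0.55 -0.01  1.84  0.01  0.75  1.86]
```

Request:
arm_command(offset=[[0,0,0.007],[0,0,0.013],[0,0,0.017],[0,0,0.017],[0,0,0.017]], twist=[[0,0,0],[0,0,0],[0,0,0],[0,0,0],[0,0,0]], hand=[1,1,1,1,1])

```text
t: 51.83
ee_pos: [0.5294, -0.2512, 0.0637]
eef_rot: [0.166, 3.137, 0.0]
contact_force: [-0.5, 0.5, -1.3]
grip_width: 0.0279
grasp_force: 29.5
```

Request:
arm_command(offset=[[0,0,0],[0,0,0],[0,0,0],[0,0,0],[0,0,0],[0,0,-0.2],[0,0,-0.6],[0,0,-0.6]], twist=[[0,0,0],[0,0,0],[0,0,0],[0,0,0],[0,0,0],[0,0,0],[0,0,0],[0,0,0]], hand=[0,0,0,0,0,0,0,0])

```text
t: 52.5
ee_pos: [0.5284, -0.2508, 0.1892]
eef_rot: [-0.165, -3.135, -0.002]
contact_force: [1.5, -0.7, 0.7]
grip_width: 0.0767
grasp_force: 0.0
```

Request:
arm_command(offset=[[0,0,0],[0,0,0],[0,0,0],[0,0,0],[0,0,0],[0,0,0]], twist=[[0,0,0],[0,0,0],[0,0,0],[0,0,0],[0,0,0],[0,0,0]], hand=[0.5,0.5,0.5,0.5,0.5,0.5])

```text
t: 53.0
ee_pos: [0.5284, -0.2508, 0.1871]
eef_rot: [-0.165, -3.135, -0.002]
contact_force: [0.2, -0.1, -0.4]
grip_width: 0.0478
grasp_force: 0.0
```

```bash
python3 - <<'E'
from h import *
st();snap('wrist','w16')
for q,c in knobs('w16'): print(q,c,ray('w16',*q[0],.083))
go(.684,-.27,.24,173.6)
E
```

```text
t53.0 tcp [ 0.5284 -0.2508  0.1871] yaw 174.0 tilt 0.003 F [ 0.2 -0.1 -0.4] w 0.0478 gf 0.0 q [ 0.4   0.4  -0.01  1.77  0.    0.98  1.86]
((324.5, 199.5), (27.0, 29.0), 90.0) (322.0, 190.0, 26.400856018066406) [ 0.53243032 -0.25017628  0.083     ]
go off [-0.521 -0.009 -0.177] tw [ 0.0001 -0.0004  0.001 ] rows 4.0
```

Request:
arm_command(offset=[[0,0,-0.177],[-0.1,0,-0.177],[-0.521,-0.009,-0.177],[-0.521,-0.009,-0.177],[-0.521,-0.009,-0.177],[-0.521,-0.009,-0.177],[-0.521,-0.009,-0.177],[-0.521,-0.009,-0.177]], twist=[[0,0,0],[0,0,0],[0,0,0],[0,0,0],[0,0,0],[0,0,0],[0,0,0],[0,0,0]], hand=[0.5,0.5,0.5,0.5,0.5,0.5,0.5,0.5])

```text
t: 53.72
ee_pos: [0.6835, -0.2702, 0.2399]
eef_rot: [-0.165, -3.134, -0.001]
contact_force: [-0.7, 0.3, -0.7]
grip_width: 0.0458
grasp_force: 0.0
```

```bash
python3 - <<'E'
from h import *
st();go(.684,-.27,.1155,173.6)
E
```

```text
t53.7 tcp [ 0.6835 -0.2702  0.2399] yaw 174.0 tilt 0.003 F [-0.7  0.3 -0.7] w 0.0458 gf 0.0 q [ 0.34  0.61 -0.01  1.29  0.01  1.24  1.8 ]
go off [-0.003  0.001  0.415] tw [ 0.0001 -0.0005  0.001 ] rows 3.0
```

Request:
arm_command(offset=[[-0.003,0.001,0.2],[-0.003,0.001,0.413],[-0.003,0.001,0.413],[-0.003,0.001,0.413],[-0.003,0.001,0.413],[-0.003,0.001,0.413],[-0.003,0.001,0.413],[-0.003,0.001,0.413]], twist=[[0,0,0],[0,0,0],[0,0,0],[0,0,0],[0,0,0],[0,0,0],[0,0,0],[0,0,0]], hand=[0.5,0.5,0.5,0.5,0.5,1,1,1])

```text
t: 54.38
ee_pos: [0.6875, -0.2711, 0.1222]
eef_rot: [0.166, 3.131, -0.003]
contact_force: [-0.0, -0.5, 0.8]
grip_width: 0.0301
grasp_force: 0.0
```

Request:
arm_command(offset=[[0,0,0],[0,0,0],[0,0,0],[0,0,0],[0,0,0],[0,0,0]], twist=[[0,0,0],[0,0,0],[0,0,0],[0,0,0],[0,0,0],[0,0,0]], hand=[1,1,1,1,1,1])

```text
t: 54.88
ee_pos: [0.6869, -0.2689, 0.1188]
eef_rot: [0.164, 3.135, 0.002]
contact_force: [3.3, 3.4, 4.4]
grip_width: 0.012
grasp_force: 30.0
```

Request:
arm_command(offset=[[0.045,0,-0.049],[0.098,0,-0.09],[0.156,0,-0.122],[0.219,0,-0.145],[0.284,0,-0.158],[0.351,0,-0.16],[0.417,0,-0.152],[0.417,0,-0.152]], twist=[[0,0,0],[0,0,0],[0,0,0],[0,0,0],[0,0,0],[0,0,0],[0,0,0],[0,0,0]], hand=[1,1,1,1,1,1,1,1])

```text
t: 55.55
ee_pos: [0.5606, -0.2546, 0.1661]
eef_rot: [0.165, 3.134, 0.004]
contact_force: [-0.7, 7.6, 13.7]
grip_width: 0.0118
grasp_force: 30.0
```

Request:
arm_command(offset=[[0.071,0,0.021],[0.137,0,0.054],[0.197,0,0.098],[0.248,0,0.151],[0.289,0,0.213],[0.318,0,0.281],[0.336,0,0.353],[0.336,0,0.36]], twist=[[0,0,0],[0,0,0],[0,0,0],[0,0,0],[0,0,0],[0,0,0],[0,0,0],[0,0,0]], hand=[1,1,1,1,1,1,1,1])

```text
t: 56.22
ee_pos: [0.4566, -0.2428, 0.0532]
eef_rot: [-0.164, -3.129, -0.008]
contact_force: [-6.1, 9.7, 15.6]
grip_width: 0.0116
grasp_force: 30.0
```

```bash
python3 - <<'E'
from h import *
st()
E
```

```text
t56.2 tcp [ 0.4566 -0.2428  0.0532] yaw 174.0 tilt 0.009 F [-6.1  9.7 15.6] w 0.0116 gf 30.0 q [ 0.45  0.49 -0.01  2.01  0.01  0.65  1.9 ]
```

Release, rise clear, and check everything with the top and wrist cameras.

Request:
arm_command(offset=[[0,0,0],[0,0,0],[0,0,0],[0,0,0],[0,0,-0.3],[0.2,0,-0.65],[0.2,0,-0.65],[0.2,0,-0.65]], twist=[[0,0,0],[0,0,0],[0,0,0],[0,0,0],[0,0,0],[0,0,0],[0,0,0],[0,0,0]], hand=[0.5,0.5,0.5,0.5,0.5,0.5,0.5,0.5])

```text
t: 56.88
ee_pos: [0.4146, -0.242, 0.2151]
eef_rot: [-0.166, -3.137, 0.0]
contact_force: [0.0, -0.2, 0.5]
grip_width: 0.0462
grasp_force: 0.0
```

Request:
arm_command(offset=[[0,0,0],[0,0,0],[0,0,0],[0,0,0]], twist=[[0,0,0],[0,0,0],[0,0,0],[0,0,0]], hand=[0.5,0.5,0.5,0.5])

```text
t: 57.22
ee_pos: [0.4149, -0.2413, 0.2125]
eef_rot: [-0.165, -3.135, -0.001]
contact_force: [0.8, -0.5, -0.6]
grip_width: 0.0461
grasp_force: 0.0
```

```bash
python3 - <<'E'
from h import *
st();snap('wrist','w17');snap('side','side2');snap('top','top3')
a=cv2.imread('pics/side2.png');b=cv2.imread('pics/top3.png')
z=lambda i,u,v,w,h,W,H:cv2.resize(i[v:v+h,u:u+w],(W,H),interpolation=cv2.INTER_CUBIC)
top=np.hstack([z(a,u,v,66,90,266,300) for u,v in ((267,85),(290,150),(308,245))]);bot=z(b,150,170,340,128,798,300)
cv2.imwrite('pics/final.png',np.vstack([top,bot]))
E
```

```text
t57.2 tcp [ 0.4149 -0.2413  0.2125] yaw 174.0 tilt 0.002 F [ 0.8 -0.5 -0.6] w 0.0461 gf 0.0 q [ 0.48  0.18 -0.01  1.99  0.    0.97  1.94]
```

View pics/final.png

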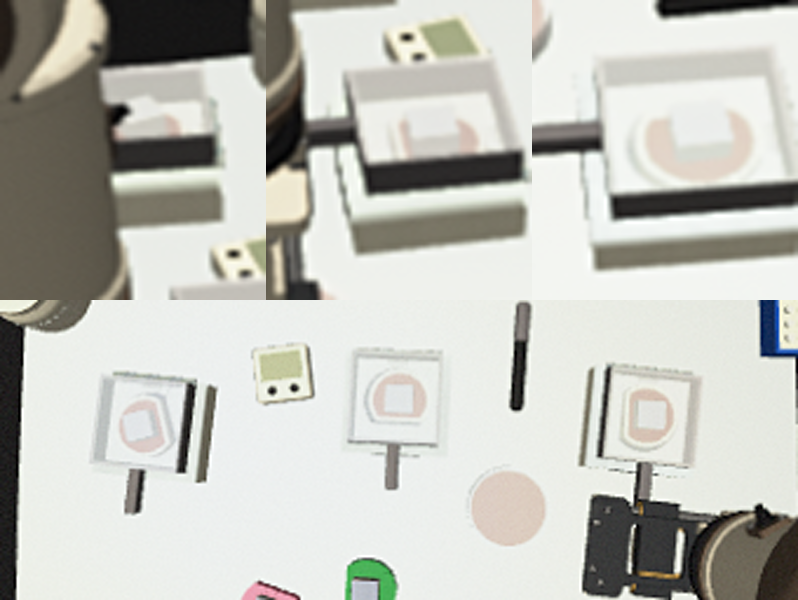

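```bash
python3 - <<'E'
from h import *
a=cv2.imread('pics/top0.png',0).astype(np.float32);b=cv2.imread('pics/top3.png',0).astype(np.float32)
for n,(u,v,w,h) in {'A':(306,226,22,30)}.items():
    print(n,cv2.phaseCorrelate(a[v:v+h,u:u+w],b[v:v+h,u:u+w]))
# predicted/observed tab end rows in w17 (B) : shut model
im=cv2.imread('pics/w17.png').max(2)
r=[v for v in range(120,260) if (im[v,310:340]<100).sum()>=8];print('B tab rows',r[0],'col',np.flatnonzero(im[r[0]+4,300:350]<100).mean()+300)
e=ray('w17',324,r[0]+4.,.085);print(e)
s0=cv2.imread('pics/side0.png',0).astype(np.float32);s2=cv2.imread('pics/side2.png',0).astype(np.float32)
for n,(u,v,w,h) in {'Bside':(310,262,30,40),'Bhood':(315,290,64,22),'Aside':(315,195,40,20)}.items(): print(n,cv2.phaseCorrelate(s0[v:v+h,u:u+w],s2[v:v+h,u:u+w],cv2.createHanningWindow((w,h),cv2.CV_32F)))
# C: model tab end projections vs dark pixels in top3
for th in (0,.05,.1):
    c=np.array([.521,.266]);yw=np.radians(-5.5);ax=np.array([np.cos(yw),np.sin(yw)]);h=c+.05*ax
    an=np.arctan2(.030,.142)+th;r_=np.hypot(.03,.142);p=h-r_*np.cos(an)*ax;print(th,proj('top3',[*p,.055+r_*np.sin(an)]))
col=b[236:275,190:215];print('C tab dark rows',[(236+i,190+float(np.flatnonzero(x<130).mean())) for i,x in enumerate(col) if (x<130).sum()>=3][-3:])
E
```

```text
A ((0.09655263815661819, 0.16495421283388545), 1.005498311089145)
B tab rows 205 col 328.0
[ 0.43641146 -0.2430686   0.085     ]
Bside ((-0.9216411074517445, 2.7686406706816946), 0.7958220585187277)
Bhood ((-0.05109990255009933, 1.0047514864430092), 0.989671815186739)
Aside ((0.48532194890422886, 0.028957920703472695), 0.8366234630346299)
0 (np.float64(204.01360273071248), np.float64(260.45826900529516))
0.05 (np.float64(203.10499155561314), np.float64(259.92860465774277))
0.1 (np.float64(202.21335354194554), np.float64(259.2386654381406))
C tab dark rows [(258, 207.0), (259, 206.16666666666666), (260, 206.0)]
```

```bash
python3 -c "
from station import ticket
print(ticket.hand_in())"
```

```text
the job is handed in; nothing more can be done
None
```

I put all three carriers away, one to a chamber in modules A, B and C, shut all three lids, kept the robot clear of the bystanders and look-alikes, and handed the job in at about 57 s; no verdict came back.

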